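Stack two glass mounting plates and weigh them down

ROBOT

A 6-joint arm with a two-finger parallel gripper is mounted at the origin on the work surface. World frame = base frame: x ahead of the robot, y to its left, z up, the work surface at z = 0. Lengths are in m, angles in degrees, forces in N, time in s.
With the tool pointing down it reaches from about 0.275 to 0.825 m from the base axis. Payload 5.2 kg.
Tool frame: the origin (TCP) lies at the very end of the fingers, on their centre line; the grasp point (between the pads) lies 19 mm behind it; z points along the fingers, y is the direction in which the jaws open and shut (so a half turn about z gives the same grasp; the last joint's range is limited). The gripper opens to 93 mm and grips with 3 to 60 N. Pads are 15 mm wide; open, the fingers measure 128 mm over their backs; the gripper's body (75 mm by 188 mm) begins 65 mm behind the grasp point.
Start: joints at [57.365, 14.817, 87.949, -0, 77.235, -11.62], TCP at [0.197, 0.513, 0.219] pointing down, gripper open.
Joint ranges: [-179.93, 179.93], [-52.35, 119.4], [10.71, 147.94], [-69.91, 249.91], [12.55, 155.21], [-178.61, 178.61]. Speed limits (degrees/s): [147.25, 147.25, 180, 180, 180, 180].

INTERFACE

Orientations are given as a 3x3 rotation matrix whose columns are the frame's x, y, z axes.
In Python, from cell import manip gives the robot as it stands.
- The arm moves only by the tool step_arm, never from a script. Its arguments are lists of equal length, an entry for each row: "offset": the shift along the tool's x, y, z normalised to -1 to 1, where 1 is 120 mm, a list of three; "twist": the turn, a rotation vector about the tool's x, y, z normalised to -1 to 1, where 1 is 60 degrees, a list of three. A call has 1 to 12 rows; each row is the pose to reach, as a shift and turn from the pose commanded when the call began, along the tool's axes at that moment; what a row does not reach only later rows make up. A row lasts 1/10 s, in which the tool goes at most 50 mm and 8.59 degrees, less where a joint would pass 70% of its speed; a pose out of reach is approached as far as the arm can. A call with a number of a shift or a turn outside -1 to 1 is refused whole. A call with a gripper value outside its range is refused whole. "grip" is the opening, from 0 (shut) to 1 (fully open), set as the call begins (left out, the last holds). The fingers move at their own pace and stop on an object; the grip force is fixed at half the most. Time passes only in rows, so rows that repeat a pose let the fingers close. It gives the time, the measured TCP pose, the force and the opening at its end, in the units of the state.
- manip.read_state(): the state, without advancing time (a new reading comes with each control period).
- manip.camera(name): name is "scene" or "top"; returns a dict with "pixels" (420x560x3 uint8, red, green, blue), "K" (3x3 intrinsics, pixels), "k1" (the pictures are not rectified: a ray, as slopes to the right and down, at radius r is drawn at 1 + k1 r^2 times it, then the intrinsics apply), "world_to_cam" (4x4, takes a point from world to camera coordinates). Camera axes: x right, y down, z forward; pixel columns grow to the right and rows downward; lengths in m; the calibration is good to about 2 mm. A picture is of the moment at which its call begins. There is no depth.
- manip.finish_job(): hands the job in, once; it reports no verdict.
The state is a dict: "time": time; "qpos": joint angles; "qd": joint speeds; "joint_efforts": joint torques, N m; "position": TCP position; "tool_rot": TCP orientation; "force": force on the tool from outside, world axes, zero at the start; "ft_torque": the same for the moment, N m; "grip_width": finger opening in m.
Only numpy, scipy, OpenCV 4.12 (cv2) and the standard library are available. Lean on these libraries where they do the work, as an engineer would, in place of code of your own. Each camera call takes 0.05 s, during which the arm holds its last target.

TASK

Stack the two glass plates on the raised stand, centred on it and lying lengthwise along it, the narrow one first and the wide one on top, and then gently stand the steel weight in the middle of the stack. Finish one plate before you slide out the other: slide it along its tray towards the robot until a good third of it hangs over the tray's front edge while it still lies flat, so that it can be gripped there by its two sides. Do not drop a plate onto the bench, and leave everything else where it stands.

Things in the scene. Friction and masses are not known exactly. Their poses are not given: they have to be found in the camera images.
- narrow_plate: the narrower of two flat pale grey-green glass plates: 100 mm long (its x) x 44 mm wide (its y) x 4 mm thick, about 44 g, with a white band near one end. Origin: centre of its underside, z up. It starts flat in the lane of its tray, its front end 13 to 47 mm behind the front edge. Pushed at its rear edge it slides along the lane, with dry friction; it tips off if more than half of it hangs over.
- wide_plate: the wider of two flat pale grey-green glass plates: 100 mm long (its x) x 60 mm wide (its y) x 4 mm thick, about 60 g, with a white band near one end. Origin: centre of its underside, z up. It starts flat in the lane of its tray, its front end 13 to 47 mm behind the front edge. Pushed at its rear edge it slides along the lane, with dry friction; it tips off if more than half of it hangs over.
- narrow_tray: fixed black block 170 mm long (its x), 60 mm wide, with a flat top 42 mm above the bench; two aluminium rims on the top, 3 mm high, run the whole length and leave a lane 48 mm wide in which the narrow plate lies, so that its sides cannot be gripped there. Both ends of the lane are open. Origin: centre of the underside; x lengthwise, its front end is at -x and faces the robot, z up. Stands left or right of the wide tray.
- wide_tray: fixed black block 170 mm long (its x), 76 mm wide, with a flat top 42 mm above the bench; two aluminium rims on the top, 3 mm high, run the whole length and leave a lane 64 mm wide in which the wide plate lies, so that its sides cannot be gripped there. Both ends of the lane are open. Origin: centre of the underside; x lengthwise, its front end is at -x and faces the robot, z up. Stands left or right of the narrow tray.
- narrow_tray_lip (a point): middle of the front top edge of the narrow tray, at the level of the lane's floor (42 mm over the bench); axes as the tray's
- wide_tray_lip (a point): middle of the front top edge of the wide tray, at the level of the lane's floor (42 mm over the bench); axes as the tray's
- stand: fixed stand: an upright aluminium block 44 mm long (its x) x 34 mm wide (its y), its flat top 42 mm above the bench, on a dark foot 100 x 80 x 8 mm. Smaller than the plates, so their edges and a gripper's fingers beside them overhang freely. Origin: centre of the underside, z up.
- stand_top (a point): centre of the stand's top face, 42 mm above the bench; axes as the stand's
- weight: loose round steel weight, 0.2 to 0.33 kg, 50 mm tall, standing on the bench: a disc 40 mm across and 22 mm high, a neck 14 mm across, and a knob 22 mm across from 34 to 50 mm height to grip it by. Origin: centre of its underside, z up.
- dropper_bottle: bystander, leave alone: small amber bottle, 36 mm across, 70 mm tall; origin at the centre of its underside
- petri_dish: bystander, leave alone: low glass dish, 90 mm across, 15 mm tall, in front of the trays; origin at the centre of its underside
- tweezers: bystander, leave alone: steel tweezers, 125 mm long, lying flat; origin at the centre of its underside
- slide_box: bystander, leave alone: cardboard box 85 x 60 x 30 mm with a white lid; origin at the centre of its underside
- test_booklet: bystander, leave alone: paper booklet 70 x 50 x 8 mm; origin at the centre of its underside
- wash_bottle: bystander, leave alone: white bottle 64 mm across, 170 mm tall; origin at the centre of its underside
- sample_jar: bystander, leave alone: glass jar 50 mm across, 55 mm tall with a white lid; origin at the centre of its underside
There are look-alikes about, which are no part of the job. What is shaped like the wide_plate but black or purple is not meant. What is shaped like the weight but purple is not meant.

How it is judged:
By the outcome, as a careful person would: the job done as asked, in the order asked, and still so for the second after the job is handed in, with the robot touching nothing.
It also fails if it takes over 72 s, if anything falls off the work surface, if the arm or the gripper's body presses on something with over 40 N, if the wrist force passes 120 N, or if a joint passes its speed limit or range.

## Working session

There is one attempt and no reset: what is moved stays moved. The work goes in short steps, Python scripts to look and compute and a tool call to move; the robot and the scene stay as the last step left them, time stands still between calls to the robot, and variables do not carry over. Pictures are saved under pics/ and viewed, and the job is handed in when it is done.

Besides the shell and the picture viewer there is one more tool, called by a JSON object that holds its "fn" and its "kwargs". step_arm: Moves the arm, as the interface text tells. Scaled input: -1 to 1 covers 120 mm each way for a shift and 60 degrees each way for a turn. Its arguments: {"type":"object","properties":{"offset":{"type":"array"},"twist":{"type":"array"},"grip":{"type":"number"}},"required":["offset","twist"]}

```bash
ls; mkdir -p pics; python3 - <<'E'
from cell import manip
import cv2,pickle
s=manip.read_state(); print(s)
for n in("scene","top"):
    c=manip.camera(n); cv2.imwrite(f"pics/{n}0.png",c["pixels"][:,:,::-1]); pickle.dump(c,open(f"{n}0.pkl","wb"))
    print(c["K"],c["k1"],c["world_to_cam"])
E
```

```text
pics
{'time': 0.0, 'qpos': array([ 5.73637717e+01,  1.48586563e+01,  8.80111324e+01, -1.37255256e-03,
        7.72331049e+01, -1.16202221e+01]), 'qd': array([-0.05860826, -0.06052337, -0.04454084, -0.06031447, -0.00560392,
       -0.00950615]), 'joint_efforts': array([ 2.35499589e-03, -4.37301278e+01, -2.84013247e+01,  7.22289830e-02,
        4.12973121e-02, -9.20145794e-05]), 'position': array([0.19693945, 0.51295141, 0.21782298]), 'tool_rot': array([[-9.33482022e-01,  3.58622942e-01, -9.48823509e-04],
       [ 3.58624038e-01,  9.33480838e-01, -1.52489048e-03],
       [ 3.38847855e-04, -1.76372876e-03, -9.99998387e-01]]), 'force': array([-0.16806514, -0.27397082, -0.21243931]), 'ft_torque': array([0.03468492, 0.01314739, 0.03296636]), 'grip_width': 0.09296189550818378}
[[424.00789373   0.         275.91599016]
 [  0.         424.00789373 206.77530596]
 [  0.           0.           1.        ]] 0.0162798469912296 [[ 0.44375828  0.89614042 -0.00330809 -0.2452185 ]
 [ 0.71874015 -0.35811171 -0.59596023 -0.3287369 ]
 [-0.53524872  0.26208463 -0.80300713  1.48113629]
 [ 0.          0.          0.          1.        ]]
[[400.28442126   0.         282.92544699]
 [  0.         400.28442126 212.06795986]
 [  0.           0.           1.        ]] 0.030374624557191098 [[ 0.01701923 -0.99984392  0.0047407   0.0109438 ]
 [-0.9888482  -0.01753328 -0.14789127  0.55180498]
 [ 0.14795131 -0.00217084 -0.98899226  1.35055953]
 [ 0.          0.          0.          1.        ]]
```

View pics/scene0.png

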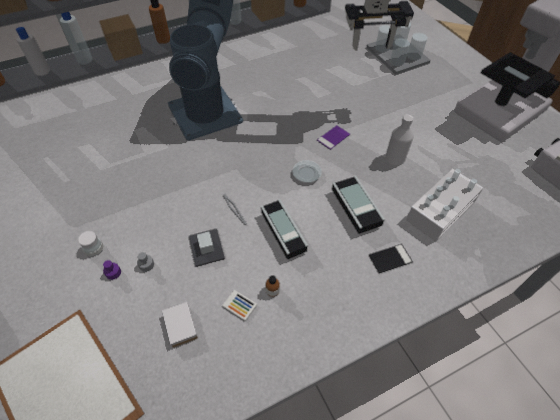

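View pics/top0.png

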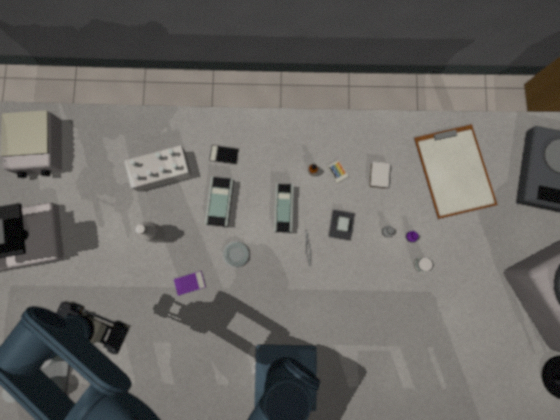

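The scene view shows the narrow tray at about (283,228), the wide tray at (357,203), the stand at (206,246) and the grey weight at (145,261), with the purple look-alike at (111,270). In the top view they are at (285,208), (219,201), (342,224), (389,231) and (412,237).

```bash
cat > h.py <<'E'
import numpy as np,cv2,pickle
def load(n): return pickle.load(open(n,"rb"))
def ray(c,uv):
    uv=np.array(uv,float).reshape(-1,1,2)
    d=np.array([c["k1"],0,0,0,0.])
    n=cv2.undistortPoints(uv,c["K"],d).reshape(-1,2)
    T=c["world_to_cam"];R=T[:3,:3];t=T[:3,3]
    return -R.T@t, np.c_[n,np.ones(len(n))]@R
def toplane(c,uv,z):
    o,d=ray(c,uv); return o+d*((z-o[2])/d[:,2])[:,None]
def proj(c,P):
    T=c["world_to_cam"];d=np.array([c["k1"],0,0,0,0.])
    return cv2.projectPoints(np.array(P,float).reshape(-1,1,3),cv2.Rodrigues(T[:3,:3])[0],T[:3,3],c["K"],d)[0].reshape(-1,2)
def crop(c,x0,y0,w,h,s,out):
    im=c["pixels"][y0:y0+h,x0:x0+w,::-1]
    cv2.imwrite(out,cv2.resize(im,None,fx=s,fy=s,interpolation=cv2.INTER_CUBIC))
E
python3 - <<'E'
from h import *
c=load("scene0.pkl"); crop(c,180,160,210,110,3.8,"pics/s_crop.png") if 0 else crop(c,180,165,210,110,3.8,"pics/s_crop.png")
t=load("top0.pkl"); crop(t,195,165,210,100,3.8,"pics/t_crop.png")
E
```

```text
(no output)
```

View pics/s_crop.png

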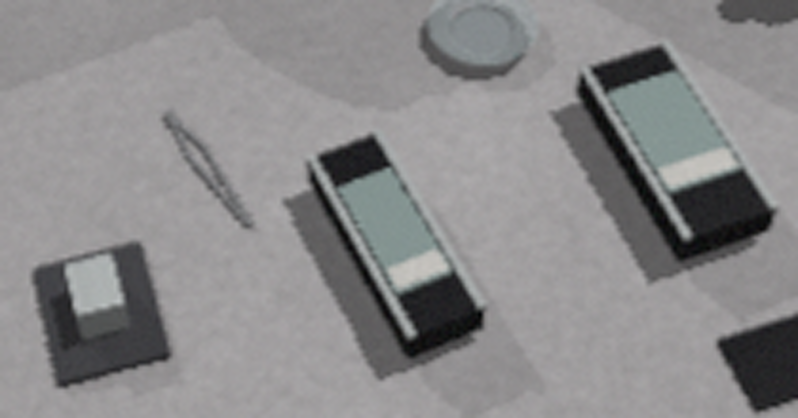

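View pics/t_crop.png

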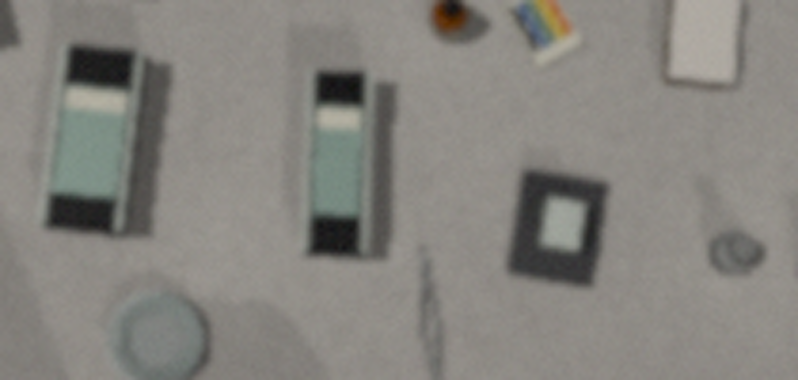

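```bash
cat > m.py <<'E'
from h import *
def up(c,x0,y0,w,h,s=8):
    im=c["pixels"][y0:y0+h,x0:x0+w]
    return cv2.resize(im,None,fx=s,fy=s,interpolation=cv2.INTER_CUBIC).astype(int)
def tofull(p,x0,y0,s=8): return (np.asarray(p,float)+0.5)/s-0.5+[x0,y0]
def blob(mask,k=5):
    mask=cv2.morphologyEx(mask.astype(np.uint8),cv2.MORPH_OPEN,np.ones((k,k)))
    n,l,st,ce=cv2.connectedComponentsWithStats(mask)
    i=1+np.argmax(st[1:,4]); m=(l==i).astype(np.uint8)
    cs,_=cv2.findContours(m,cv2.RETR_EXTERNAL,cv2.CHAIN_APPROX_NONE)
    return max(cs,key=cv2.contourArea)[:,0,:]
def rectw(P):
    r=cv2.minAreaRect((P[:,:2]*1000).astype(np.float32)); (cx,cy),(a,b),_=r
    bx=cv2.boxPoints(r); e=[bx[1]-bx[0],bx[2]-bx[1]]; L=max(e,key=np.linalg.norm)
    if L[0]<0:L=-L
    return np.round([cx,cy,max(a,b),min(a,b),np.degrees(np.arctan2(L[1],L[0]))],1)
E
python3 - <<'E'
from m import *
for n in("scene0","top0"):
    c=load(n+".pkl")
    rois={"scene0":dict(np_=(255,195,55,65),wp=(325,170,65,65),st=(185,225,42,45)),"top0":dict(np_=(270,180,30,58),wp=(203,172,35,58),st=(325,205,35,40))}[n]
    for k,(x0,y0,w,h) in rois.items():
        I=up(c,x0,y0,w,h);r,g,b=I[...,0],I[...,1],I[...,2]
        lum=I.sum(2)/3
        if k!="st":
            print(n,k,"px", [tuple(I[a*8*h//8, w*4]) for a in range(1,8)])
            black=blob((lum<70),3)
            print(" black",rectw(toplane(c,tofull(black,x0,y0),0.042)))
            gm=blob((g-r>14),3);print(" green",rectw(toplane(c,tofull(gm,x0,y0),0.046)))
        else:
            fm=blob(lum<95,3);print(n,"foot",rectw(toplane(c,tofull(fm,x0,y0),0.008)))
            tm=lum>160; tm=blob(tm,3);print("  top",rectw(toplane(c,tofull(tm,x0,y0),0.042)))
E
```

```text
scene0 np_ px [(np.int64(164), np.int64(164), np.int64(165)), (np.int64(131), np.int64(148), np.int64(144)), (np.int64(131), np.int64(147), np.int64(144)), (np.int64(132), np.int64(148), np.int64(144)), (np.int64(172), np.int64(175), np.int64(172)), (np.int64(156), np.int64(160), np.int64(159)), (np.int64(79), np.int64(79), np.int64(80))]
 black [582.4   7.3 172.7  64.2  -0.8]
 green [558.2  14.   75.6  41.8  -0.7]
scene0 wp px [(np.int64(158), np.int64(159), np.int64(160)), (np.int64(132), np.int64(148), np.int64(144)), (np.int64(135), np.int64(151), np.int64(148)), (np.int64(131), np.int64(146), np.int64(145)), (np.int64(191), np.int64(191), np.int64(185)), (np.int64(81), np.int64(82), np.int64(82)), (np.int64(17), np.int64(17), np.int64(21))]
 black [597.9 228.  178.5  84.7  -4.1]
 green [571.1 240.   75.3  57.4  -4.9]
scene0 foot [ 518.6 -194.2  103.1   81.3   -8.9]
  top [ 515.4 -192.9   42.1   32.4   -9.3]
top0 np_ px [(np.int64(25), np.int64(24), np.int64(27)), (np.int64(162), np.int64(160), np.int64(146)), (np.int64(116), np.int64(134), np.int64(126)), (np.int64(119), np.int6
[... 329 characters left out ...]
4(40)), (np.int64(158), np.int64(162), np.int64(150)), (np.int64(128), np.int64(145), np.int64(135)), (np.int64(126), np.int64(145), np.int64(135)), (np.int64(120), np.int64(136), np.int64(128)), (np.int64(33), np.int64(31), np.int64(34))]
 black [653.5 239.8  58.1  34.   85.3]
 green [571.5 246.3  75.4  56.7  -5. ]
top0 foot [ 515.6 -187.9  101.1   82.1   -9.1]Traceback (most recent call last):
  File "<stdin>", line 15, in <module>
  File "m.py", line 9, in blob
    i=1+np.argmax(st[1:,4]); m=(l==i).astype(np.uint8)
        ~~~~~~~~~^^^^^^^^^^
    return _wrapfunc(a, 'argmax', axis=axis, out=out, **kwds)
    return bound(*args, **kwds)
ValueError: attempt to get argmax of an empty sequence
```

{"fn": "step_arm", "kwargs": {"offset": [[-0.33, -0.17, 0], [-0.66, -0.34, 0], [-1, -0.5, 0], [-1, -0.5, 0]], "twist": [[0, 0, -0.12], [0, 0, -0.24], [0, 0, -0.35], [0, 0, -0.35]], "grip": 0}}

```text
time: 0.5
position: [0.2908, 0.411, 0.2183]
tool_rot: [[-1.0, 0.001, 0.001], [0.001, 1.0, -0.002], [-0.001, -0.002, -1.0]]
force: [-0.6, 0.8, -0.1]
grip_width: 0.0657
```

{"fn": "step_arm", "kwargs": {"offset": [[-0.25, -0.25, 0], [-0.5, -0.5, 0], [-0.75, -0.75, 0], [-1, -1, 0]], "twist": [[0, 0, 0], [0, 0, 0], [0, 0, 0], [0, 0, 0]]}}

```text
time: 0.9
position: [0.4081, 0.2937, 0.2185]
tool_rot: [[-1.0, 0.001, -0.0], [0.001, 1.0, 0.0], [0.0, 0.0, -1.0]]
force: [-0.7, 0.7, -0.5]
grip_width: 0.0335
```

{"fn": "step_arm", "kwargs": {"offset": [[-0.25, -0.25, 0], [-0.5, -0.5, 0], [-0.75, -0.75, 0], [-1, -1, 0]], "twist": [[0, 0, 0], [0, 0, 0], [0, 0, 0], [0, 0, 0]]}}

```text
time: 1.3
position: [0.5284, 0.1736, 0.2183]
tool_rot: [[-1.0, 0.001, -0.001], [0.001, 1.0, 0.0], [0.001, 0.0, -1.0]]
force: [0.2, 0.9, -0.9]
grip_width: 0.0021
```

{"fn": "step_arm", "kwargs": {"offset": [[-0.25, -0.25, 0.2], [-0.5, -0.5, 0.4], [-0.75, -0.75, 0.6], [-1, -1, 0.75], [-1, -1, 0.75], [-1, -1, 0.75]], "twist": [[0, 0, 0], [0, 0, 0], [0, 0, 0], [0, 0, 0], [0, 0, 0], [0, 0, 0]]}}

```text
time: 1.9
position: [0.6472, 0.0542, 0.127]
tool_rot: [[-1.0, 0.003, -0.003], [0.003, 1.0, 0.001], [0.003, 0.001, -1.0]]
force: [-1.0, 0.7, 0.7]
grip_width: 0.0003
```

```bash
python3 - <<'E'
from cell import manip
from h import *
s=manip.read_state(); print(s["position"],s["grip_width"],s["tool_rot"].round(4))
for n in("scene","top"):
    c=manip.camera(n); cv2.imwrite(f"pics/{n}1.png",c["pixels"][:,:,::-1]); pickle.dump(c,open(f"{n}1.pkl","wb"))
    uv=proj(c,s["position"])[0];print(n,uv)
    crop(c,int(uv[0])-50,int(uv[1])-45,100,90,6,f"pics/{n}1c.png")
E
```

```text
[0.64717845 0.05421501 0.12695186] 0.00026398181990168695 [[-1.0e+00  2.7e-03 -3.2e-03]
 [ 2.7e-03  1.0e+00  8.0e-04]
 [ 3.2e-03  8.0e-04 -1.0e+00]]
scene [312.42428484 223.52056319]
top [273.33132823 179.36184371]
```

View pics/scene1c.png

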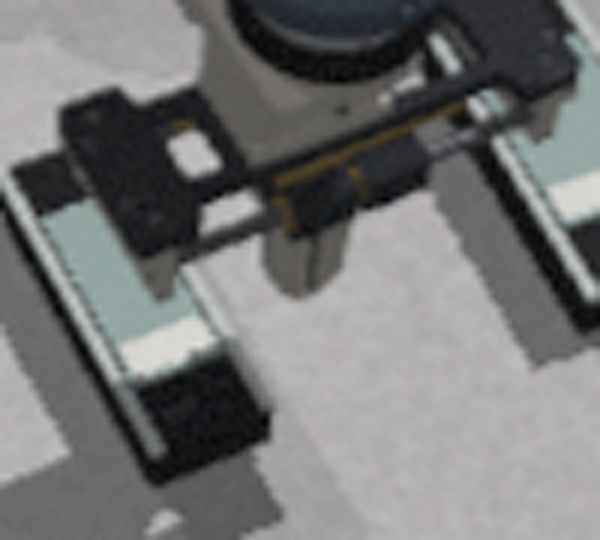

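View pics/top1c.png

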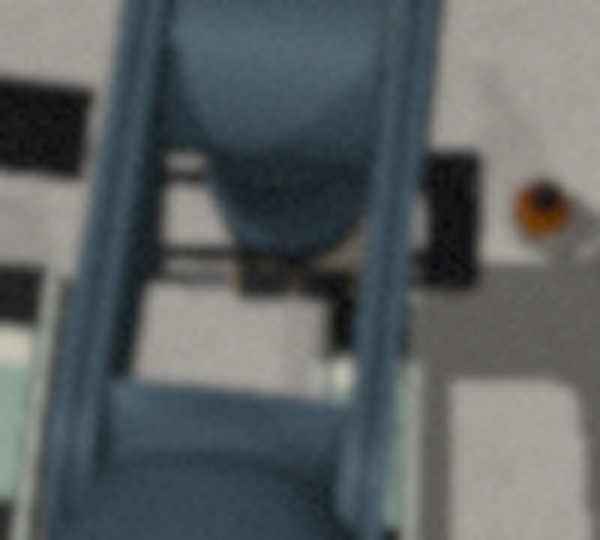

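```bash
python3 - <<'E'
from h import *
c=load("scene1.pkl");T=load("top1.pkl")
p=np.array([.6472,.0542,.127])
print(c["world_to_cam"][:3,3],load("scene0.pkl")["world_to_cam"][:3,3])
for d in([0,0,0],[.0075,0,0],[.0075,0,.02],[.0075,.01,0],[.0075,-.015,0],[.0075,.015,0]): 
    uv=proj(c,p+d)[0]; print(d,uv,(uv-[262,178]+.5)*6-.5)
crop(c,290,200,50,40,14,"pics/tip1.png")
# in top view: gripper rail ends
E
```

```text
[-0.2452185  -0.3287369   1.48113629] [-0.2452185  -0.3287369   1.48113629]
[0, 0, 0] [312.42453389 223.51825959] [305.04720335 275.60955756]
[0.0075, 0, 0] [313.91900416 225.77490388] [314.01402499 289.14942328]
[0.0075, 0, 0.02] [314.48565558 221.14952194] [317.41393346 261.39713163]
[0.0075, 0.01, 0] [317.4593498  224.27513323] [335.25609878 280.15079938]
[0.0075, -0.015, 0] [308.57543737 228.03873766] [281.95262424 302.73242597]
[0.0075, 0.015, 0] [319.22297256 223.52805768] [345.83783534 275.66834608]
```

View pics/tip1.png

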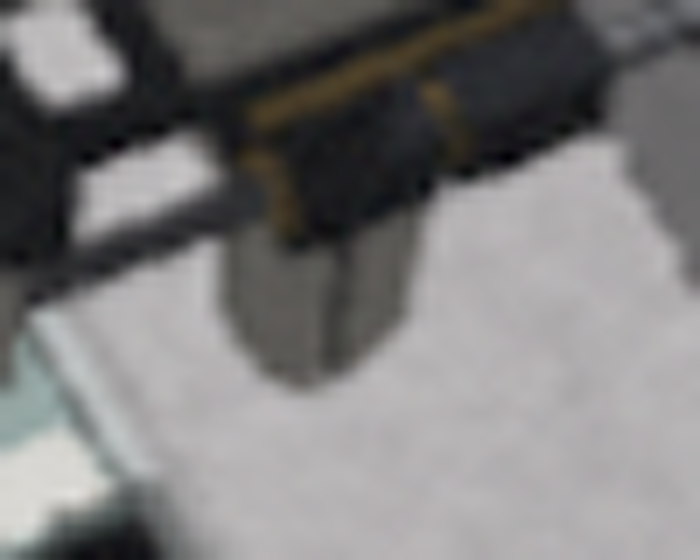

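```bash
python3 - <<'E'
from m import *
import numpy as np
R={"scene0":dict(n=(555,14,0),w=(571,240,-5)),"top0":dict(n=(555,20,0),w=(571,246,-5))}
for nm in R:
    c=load(nm+".pkl"); I=c["pixels"].astype(np.float32).sum(2)/3
    for k,(x,y,a) in R[nm].items():
        a=np.radians(a);ax=np.array([np.cos(a),np.sin(a)]);ay=np.array([-ax[1],ax[0]])
        s=np.arange(-120,160,1.0)
        pr=0
        for l in (-10,-5,0,5,10):
            P=np.array([x,y])+s[:,None]*ax+l*ay
            uv=proj(c,np.c_[P/1000,np.full(len(s),.046)]).astype(np.float32)
            pr=pr+cv2.remap(I,uv[:,:1],uv[:,1:],cv2.INTER_LINEAR)[:,0]/5
        # crossings
        for i in range(3,len(s)-3):
            g=pr[i+3]-pr[i-3]
            loc=[abs(pr[j+3]-pr[j-3]) for j in range(max(3,i-5),min(len(s)-3,i+6))]
            if abs(g)>12 and abs(g)==max(loc): print(nm,k,"x=%.0f g=%.0f"%(x+s[i]*ax[0],g))
        # lateral at green middle and black rear
        for off in(-10,-25 if 0 else 0,20):
            t=np.arange(-50,51,1.0); P=np.array([x,y])+off*ax+t[:,None]*ay
            uv=proj(c,np.c_[P/1000,np.full(len(t),.045)]).astype(np.float32)
            q=cv2.remap(I,uv[:,:1],uv[:,1:],cv2.INTER_LINEAR)[:,0]
            print("   lat",off,q[::2].astype(int))
E
```

```text
scene0 n x=487 g=-98
scene0 n x=519 g=94
scene0 n x=598 g=42
scene0 n x=619 g=-108
scene0 n x=655 g=-13
scene0 n x=669 g=70
   lat -10 [ 95  96  98 100  98  90  68  42  20  55 106 154 155 134 111 126 138 140
 140 141 140 140 140 140 140 140 141 140 139 139 140 141 141 141 138 124
 114 120 151 165 166 164 162 162 161 160 159 158 159 160 162]
   lat 0 [ 94  94  94  94  95  86  63  31  27  56 111 145 151 131 132 136 142 139
 138 139 141 142 140 141 140 140 141 140 140 141 140 140 140 141 141 131
 114 128 149 167 163 160 159 159 159 161 162 163 163 162 163]
   lat 20 [ 94  95  97  97  96  84  60  39  28  72 128 161 147 120 113 132 142 140
 140 140 140 141 141 140 141 141 140 140 141 140 140 141 141 141 140 131
 120 125 153 162 156 148 149 153 157 159 160 159 159 160 159]
scene0 w x=506 g=-91
scene0 w x=532 g=95
scene0 w x=611 g=39
scene0 w x=633 g=-109
scene0 w x=673 g=-17
scene0 w x=688 g=67
   lat -10 [ 40  24  17  16  27  59 109 144 152 130 123 130 144 144 141 141 142 141
 142 143 142 142 143 142 141 143 142 141 141 141 141 140 141 142 142 142
 143 143 142 136 131 131 149 162 164 161 
[... 1266 characters left out ...]
634 g=-70
top0 w x=670 g=50
top0 w x=725 g=-58
   lat -10 [ 78  77  75  74  79  89 102 118 121 123 118 119 125 129 132 133 134 135
 135 134 135 136 136 137 136 135 135 135 135 135 135 135 136 137 136 136
 136 134 129 126 124 128 133 139 141 136 133 130 128 127 128]
   lat 0 [ 77  76  75  75  77  91 107 119 125 122 121 122 124 127 131 133 134 134
 133 134 134 134 134 133 134 136 135 134 134 135 136 136 134 135 135 135
 134 132 128 123 123 126 135 141 143 141 137 135 133 133 134]
   lat 20 [ 78  76  74  75  79  90 103 116 120 122 119 119 124 128 131 132 133 134
 134 133 133 134 134 135 133 133 134 135 135 134 134 135 135 136 135 133
 132 131 127 125 124 128 134 137 140 138 135 131 129 128 130]
```

{"fn": "step_arm", "kwargs": {"offset": [[0.04, -0.16, 0.0], [0.075, -0.317, 0.1], [0.075, -0.317, 0.4], [0.075, -0.317, 0.56], [0.075, -0.317, 0.62], [0.075, -0.317, 0.65], [0.075, -0.317, 0.65]], "twist": [[0, 0, 0], [0, 0, 0], [0, 0, 0], [0, 0, 0], [0, 0, 0], [0, 0, 0], [0, 0, 0]]}}

```text
time: 2.7
position: [0.6391, 0.0171, 0.0517]
tool_rot: [[-1.0, -0.001, 0.002], [-0.001, 1.0, -0.0], [-0.002, -0.0, -1.0]]
force: [-0.3, -1.1, -0.3]
grip_width: 0.0006
```

```bash
cat > look.py <<'E'
import sys
from cell import manip
from h import *
def look(tag,boxes={}):
    out={}
    for n in ("scene","top"):
        if n in boxes:
            c=manip.camera(n); pickle.dump(c,open(f"{n}_{tag}.pkl","wb")); out[n]=c
            x,y,w,h,s=boxes[n]; crop(c,x,y,w,h,s,f"pics/{n}_{tag}.png")
    s=manip.read_state(); print("t",round(s["time"],2),"pos",s["position"].round(4),"F",s["force"].round(2),"g",round(s["grip_width"],4))
    return out
E
python3 -c "
from look import *
look('2',dict(scene=(255,195,60,65,9)))"
```

```text
t 2.75 pos [0.6394 0.0168 0.0521] F [ 0.66 -0.24  0.68] g 0.0007
```

View pics/scene_2.png

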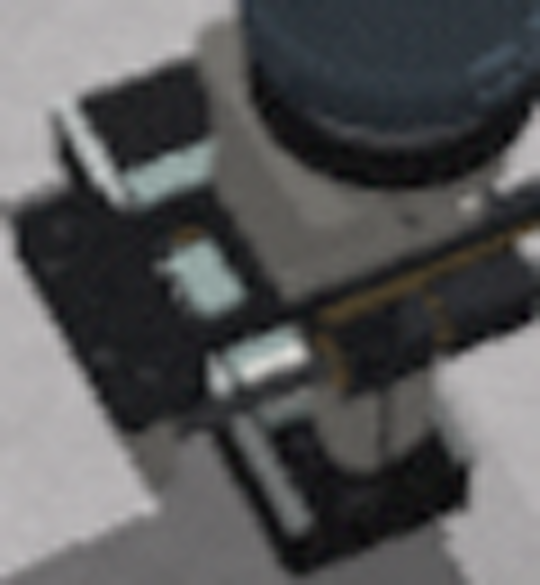

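{"fn": "step_arm", "kwargs": {"offset": [[0, 0, 0.025], [0, 0, 0.05], [0, 0, 0.065], [0, 0, 0.065]], "twist": [[0, 0, 0], [0, 0, 0], [0, 0, 0], [0, 0, 0]]}}

```text
time: 3.15
position: [0.6384, 0.0162, 0.0426]
tool_rot: [[-1.0, 0.0, -0.0], [0.0, 1.0, 0.0], [0.0, 0.0, -1.0]]
force: [0.4, 0.0, -0.4]
grip_width: 0.0001
```

```bash
python3 -c "
from look import *
look('x')
from cell import manip
for i in range(3):print(manip.read_state()['position'])"
```

```text
t 3.15 pos [0.6384 0.0162 0.0426] F [ 0.42  0.01 -0.37] g 0.0001
[0.63841643 0.01624042 0.04257108]
[0.63841643 0.01624042 0.04257108]
[0.63841643 0.01624042 0.04257108]
```

{"fn": "step_arm", "kwargs": {"offset": [[0.06, 0, 0], [0.14, 0, 0], [0.22, 0, 0], [0.3, 0, 0], [0.38, 0, 0], [0.46, 0, 0], [0.53, 0, 0], [0.58, 0, 0], [0.61, 0, 0], [0.61, 0, 0]], "twist": [[0, 0, 0], [0, 0, 0], [0, 0, 0], [0, 0, 0], [0, 0, 0], [0, 0, 0], [0, 0, 0], [0, 0, 0], [0, 0, 0], [0, 0, 0]]}}

```text
time: 4.15
position: [0.565, 0.0163, 0.0429]
tool_rot: [[-1.0, 0.0, -0.0], [0.0, 1.0, -0.0], [0.0, -0.0, -1.0]]
force: [0.1, 0.5, -0.9]
grip_width: 0.0003
```

```bash
python3 -c "
from look import *
look('3',dict(scene=(235,175,85,85,7),top=(255,170,60,90,6)))"
```

```text
t 4.25 pos [0.5657 0.0162 0.0429] F [-1.48  0.28 -0.76] g 0.0007
```

View pics/scene_3.png

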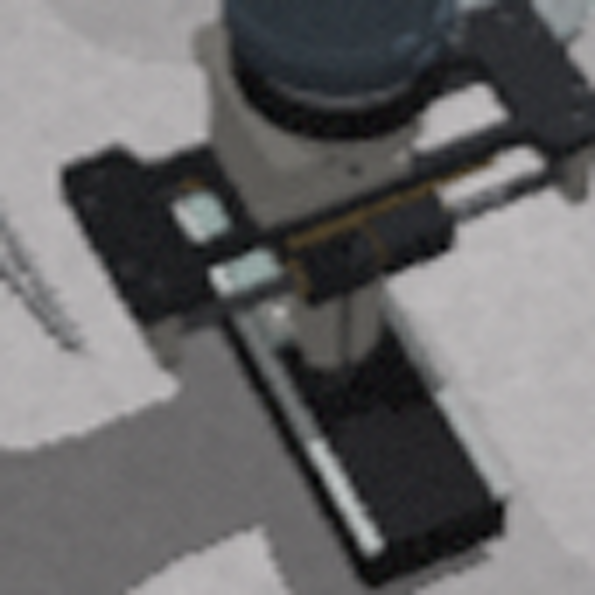

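View pics/top_3.png

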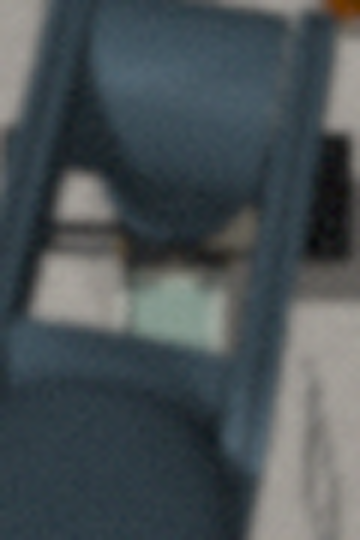

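{"fn": "step_arm", "kwargs": {"offset": [[0.04, 0, 0], [0.08, 0, 0], [0.105, 0, 0], [0.105, 0, 0], [0.09, 0, 0], [0.05, 0, 0], [0.05, 0, -0.2], [0.05, 0, -0.5], [0.05, 0, -0.8], [0, 0, -1]], "twist": [[0, 0, 0], [0, 0, 0], [0, 0, 0], [0, 0, 0], [0, 0, 0], [0, 0, 0], [0, 0, 0], [0, 0, 0], [0, 0, 0], [0, 0, 0]], "grip": 0}}

```text
time: 5.25
position: [0.5663, 0.0162, 0.1656]
tool_rot: [[-1.0, 0.0, 0.003], [0.0, 1.0, -0.0], [-0.003, -0.0, -1.0]]
force: [0.0, -0.3, 1.4]
grip_width: 0.0008
```

```bash
python3 -c "
from look import *
look('4',dict(scene=(235,165,85,95,6)))"
```

```text
t 5.3 pos [0.5695 0.0158 0.1693] F [ 2.58 -0.79  2.37] g 0.0005
```

View pics/scene_4.png

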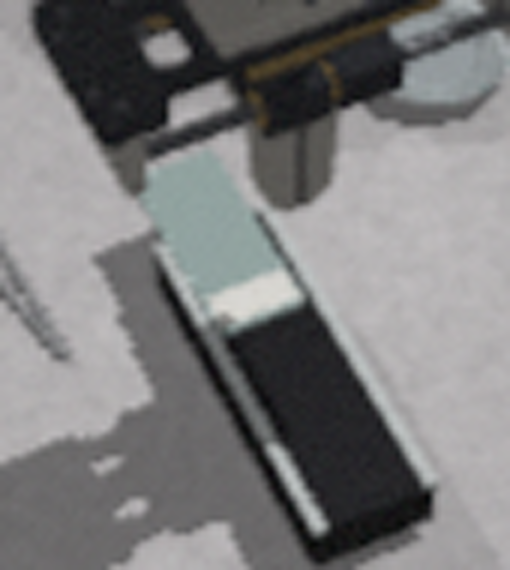

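```bash
cat >> m.py <<'E'
def edges(c,x,y,a,z,s0,s1,lats=(-10,-5,0,5,10),thr=12):
    I=c["pixels"].astype(np.float32).sum(2)/3
    a=np.radians(a);ax=np.array([np.cos(a),np.sin(a)]);ay=np.array([-ax[1],ax[0]])
    s=np.arange(s0,s1,1.0);pr=0
    for l in lats:
        P=np.array([x,y])+s[:,None]*ax+l*ay
        uv=proj(c,np.c_[P/1000,np.full(len(s),z)]).astype(np.float32)
        pr=pr+cv2.remap(I,uv[:,:1],uv[:,1:],cv2.INTER_LINEAR)[:,0]/len(lats)
    g=np.r_[np.zeros(3),pr[6:]-pr[:-6],np.zeros(3)]
    return [(float(s[i]),int(g[i])) for i in range(len(s)) if abs(g[i])>thr and abs(g[i])==np.abs(g[max(0,i-5):i+6]).max()]
E
python3 - <<'E'
from m import *
c=load("scene_4.pkl")
print("axial",edges(c,500,14,0,.046,-90,170))
for x in (460,525,600): print(x,"lat z46",edges(c,x,14,90,.046,-45,45,(-3,0,3),8))
for x in (600,630): print(x,"lane z45",edges(c,x,14,90,.045,-45,45,(-3,0,3),8))
E
```

```text
axial [(-81.0, 53), (-64.0, 92), (21.0, 45), (43.0, -119), (155.0, -15), (166.0, 45)]
460 lat z46 [(-26.0, -26), (21.0, 14), (33.0, -69)]
525 lat z46 [(-38.0, -76), (-30.0, 134), (-20.0, 43), (20.0, -85), (26.0, 72)]
600 lat z46 [(-39.0, -75), (-32.0, 81), (-24.0, -79), (22.0, 130), (36.0, 16)]
600 lane z45 [(-39.0, -73), (-32.0, 81), (-24.0, -80), (23.0, 131)]
630 lane z45 [(-32.0, 144), (-25.0, -132), (23.0, 129)]
```

{"fn": "step_arm", "kwargs": {"offset": [[0.3, 0, 0.1], [0.6, 0, 0.2], [0.858, -0.01, 0.3], [0.858, -0.01, 0.45], [0.858, -0.01, 0.5], [0.858, -0.01, 0.5], [0.858, -0.01, 0.5]], "twist": [[0, 0, 0], [0, 0, 0], [0, 0, 0], [0, 0, 0], [0, 0, 0], [0, 0, 0], [0, 0, 0]], "grip": 0.75}}

```text
time: 6.0
position: [0.4636, 0.0149, 0.1032]
tool_rot: [[-1.0, 0.0, 0.001], [0.0, 1.0, -0.0], [-0.001, -0.0, -1.0]]
force: [-0.8, 0.0, -0.4]
grip_width: 0.0522
```

{"fn": "step_arm", "kwargs": {"offset": [[0, 0, 0.1], [0, 0, 0.25], [0, 0, 0.4], [0, 0, 0.55], [0, 0, 0.63], [0, 0, 0.65], [0, 0, 0.65]], "twist": [[0, 0, 0], [0, 0, 0], [0, 0, 0], [0, 0, 0], [0, 0, 0], [0, 0, 0], [0, 0, 0]]}}

```text
time: 6.7
position: [0.463, 0.015, 0.0251]
tool_rot: [[-1.0, 0.0, 0.0], [0.0, 1.0, -0.0], [-0.0, -0.0, -1.0]]
force: [0.5, 0.4, 0.0]
grip_width: 0.0696
```

```bash
python3 -c "
from look import *
look('5',dict(scene=(235,150,85,95,6)))"
```

```text
t 6.75 pos [0.4632 0.015  0.0254] F [ 0.23 -0.5  -0.69] g 0.0701
```

View pics/scene_5.png

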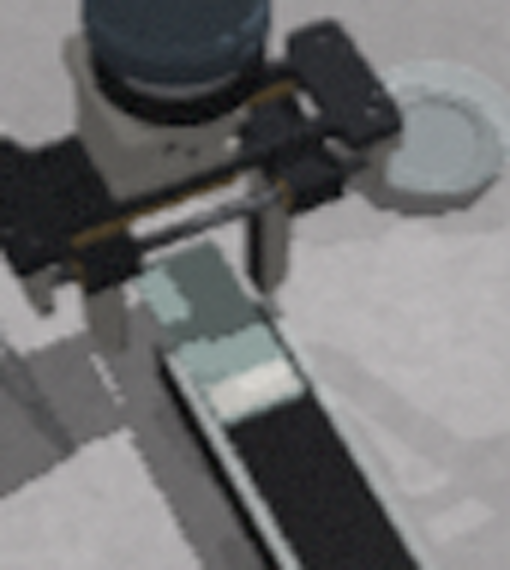

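Fingers straddle the overhanging end at about (180,280) in the crop. I'll close the gripper.

{"fn": "step_arm", "kwargs": {"offset": [[0, 0, 0], [0, 0, 0], [0, 0, 0], [0, 0, 0], [0, 0, 0], [0, 0, 0]], "twist": [[0, 0, 0], [0, 0, 0], [0, 0, 0], [0, 0, 0], [0, 0, 0], [0, 0, 0]], "grip": 0.35}}

```text
time: 7.35
position: [0.4618, 0.016, 0.0248]
tool_rot: [[-1.0, 0.0, -0.001], [0.0, 1.0, 0.001], [0.001, 0.001, -1.0]]
force: [-2.0, 4.7, 2.0]
grip_width: 0.0433
```

{"fn": "step_arm", "kwargs": {"offset": [[0, 0, -0.03], [0, 0, -0.1], [0, 0, -0.25], [0, 0, -0.45], [0, 0, -0.6], [0, 0, -0.6]], "twist": [[0, 0, 0], [0, 0, 0], [0, 0, 0], [0, 0, 0], [0, 0, 0], [0, 0, 0]], "grip": 0.3}}

```text
time: 7.95
position: [0.4649, 0.0141, 0.0998]
tool_rot: [[-1.0, 0.0, 0.006], [0.0, 1.0, -0.002], [-0.006, -0.002, -1.0]]
force: [0.8, -0.3, -1.0]
grip_width: 0.0431
```

```bash
python3 -c "
from look import *
look('6',dict(scene=(225,140,95,115,5)))"
```

```text
t 8.0 pos [0.4638 0.0144 0.0983] F [-1.01 -0.13 -0.92] g 0.0431
```

View pics/scene_6.png

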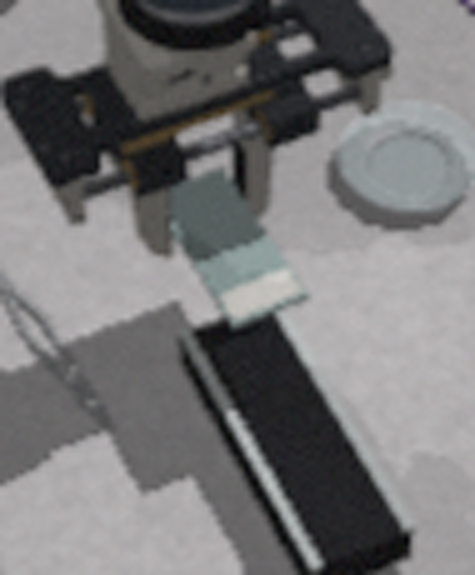

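{"fn": "step_arm", "kwargs": {"offset": [[0, -0.15, 0], [0, -0.4, 0], [0, -0.7, 0], [0, -1, 0]], "twist": [[0, 0, 0], [0, 0, 0], [0, 0, 0], [0, 0, 0]]}}

```text
time: 8.4
position: [0.4617, -0.1058, 0.0958]
tool_rot: [[-1.0, -0.001, -0.001], [-0.001, 1.0, 0.0], [0.001, 0.0, -1.0]]
force: [0.4, -0.3, -0.5]
grip_width: 0.0432
```

{"fn": "step_arm", "kwargs": {"offset": [[-0.06, -0.28, 0], [-0.12, -0.5, 0], [-0.17, -0.63, 0.1], [-0.191, -0.68, 0.2], [-0.191, -0.68, 0.28], [-0.191, -0.68, 0.3], [-0.191, -0.68, 0.3], [-0.191, -0.68, 0.3]], "twist": [[0, 0, 0.05], [0, 0, 0.1], [0, 0, 0.14], [0, 0, 0.153], [0, 0, 0.153], [0, 0, 0.153], [0, 0, 0.153], [0, 0, 0.153]]}}

```text
time: 9.2
position: [0.4853, -0.1857, 0.061]
tool_rot: [[-0.987, 0.158, -0.0], [0.158, 0.987, 0.0], [0.0, 0.0, -1.0]]
force: [0.6, 1.5, 0.2]
grip_width: 0.0435
```

```bash
python3 -c "
from look import *
look('7',dict(scene=(170,190,95,90,6),top=(300,180,90,90,6)))
from cell import manip; print(manip.read_state()['tool_rot'].round(3))"
```

```text
t 9.3 pos [ 0.4856 -0.1861  0.0614] F [ 0.48  0.76 -0.21] g 0.0434
[[-0.987  0.159  0.001]
 [ 0.159  0.987 -0.001]
 [-0.001 -0.    -1.   ]]
```

View pics/scene_7.png

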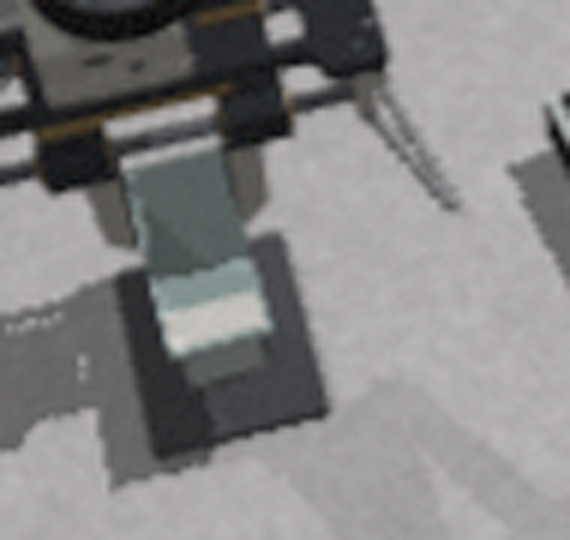

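View pics/top_7.png

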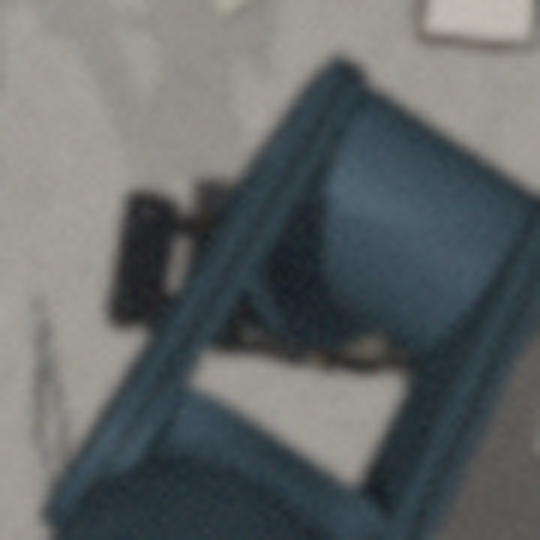

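```bash
python3 - <<'E'
from m import *
c0=load("scene0.pkl");c=load("scene_7.pkl")
print("stand ax",edges(c0,515,-193,-9.3,.042,-60,60,(-8,0,8)))
print("stand lat",edges(c0,515,-193,80.7,.042,-50,50,(-10,0,10)))
print("plate ax",edges(c,515,-193,-9.3,.0824,-30,90,(-10,0,10)))
for o in(20,30,40):
  a=np.radians(-9.3); print("plate lat",o,edges(c,515+o*np.cos(a),-193+o*np.sin(a),80.7,.0824,-40,40,(-2,0,2)))
E
```

```text
stand ax [(-27.0, -49), (-20.0, 61), (22.0, -80), (41.0, -24)]
stand lat [(-40.0, -78), (-16.0, 112), (18.0, -97), (40.0, 72)]
plate ax [(13.0, 54), (29.0, 44), (49.0, -78), (66.0, -28)]
plate lat 20 [(-36.0, -49), (-22.0, 96), (22.0, -64), (36.0, 67)]
plate lat 30 [(-36.0, -56), (-21.0, 130), (23.0, -84), (36.0, 64)]
plate lat 40 [(-36.0, -54), (-20.0, 137), (23.0, -103), (36.0, 67)]
```

```bash
cat >> m.py <<'E'
def sideline(c,x,y,a,z,o0,o1,side,step=1.0,win=8,sign=-1):
    """subpixel edge along long side; returns world angle & lateral offset. side=expected lateral offset; sign=sign of gradient with +lat"""
    I=cv2.GaussianBlur(c["pixels"].astype(np.float32).sum(2)/3,(0,0),0.6)
    a=np.radians(a);ax=np.array([np.cos(a),np.sin(a)]);ay=np.array([-ax[1],ax[0]])
    t=np.arange(side-win,side+win+.01,.25);res=[]
    for o in np.arange(o0,o1+.1,step):
        P=np.array([x,y])+o*ax+t[:,None]*ay
        uv=proj(c,np.c_[P/1000,np.full(len(t),z)]).astype(np.float32)
        q=cv2.remap(I,uv[:,:1],uv[:,1:],cv2.INTER_CUBIC)[:,0]
        g=np.clip(sign*np.gradient(q),0,None); k=np.argmax(g); sl=slice(max(0,k-8),k+9)
        res.append((o,(t[sl]*g[sl]).sum()/max(g[sl].sum(),1e-6)))
    r=np.array(res); p=np.polyfit(r[:,0],r[:,1],1); rs=r[:,1]-np.polyval(p,r[:,0]); m=np.abs(rs)<1.5
    p=np.polyfit(r[m,0],r[m,1],1)
    return np.round([np.degrees(np.arctan(p[0])),p[1],(r[m,1]-np.polyval(p,r[m,0])).std()],2)
E
python3 - <<'E'
from m import *
c0=load("scene0.pkl");c=load("scene_7.pkl")
# stand top sides, foot sides
print("top R/L",sideline(c0,515,-193,-9.3,.042,-15,18,-17,sign=1),sideline(c0,515,-193,-9.3,.042,-15,18,17))
print("foot L",sideline(c0,515,-193,-9.3,.008,-40,40,40,sign=1),"R",sideline(c0,515,-193,-9.3,.008,-40,40,-40,sign=-1))
for s,g in((-22,1),(22,-1)):
  print("plate",sideline(c,515,-193,-9.3,.0824,16,45,s,sign=g),sideline(c,515,-193,-9.3,.0824,29,46,s,sign=g))
c=load("scene_4.pkl")
for s,g in((-22,-1),(22,1)):print("lane",sideline(c,600,14,0,.045,-40,50,s,win=5,sign=g))
E
```

```text
top R/L [ -0.16 -16.84   0.42] [ 0.49 17.45  0.57]
foot L [2.000e-02 4.034e+01 6.500e-01] R [  0.49 -41.23   0.63]
plate [  3.46 -22.96   0.46] [  2.31 -22.25   0.56]
plate [-0.78 23.12  0.56] [ 2.43 20.99  0.54]
lane [ -0.96 -23.92   0.61]
lane [-1.12 22.6   0.58]
```

{"fn": "step_arm", "kwargs": {"offset": [[-0.01, 0.004, 0.05], [-0.017, 0.007, 0.13], [-0.017, 0.007, 0.21], [-0.017, 0.007, 0.26], [-0.017, 0.007, 0.285], [-0.017, 0.007, 0.295], [-0.017, 0.007, 0.295]], "twist": [[0, 0, 0.01], [0, 0, 0.02], [0, 0, 0.02], [0, 0, 0.02], [0, 0, 0.02], [0, 0, 0.02], [0, 0, 0.02]]}}

```text
time: 10.0
position: [0.4873, -0.186, 0.0254]
tool_rot: [[-0.984, 0.18, -0.0], [0.18, 0.984, 0.0], [0.0, 0.0, -1.0]]
force: [0.6, 0.3, 0.4]
grip_width: 0.0436
```

```bash
python3 -c "
from look import *
look('8',dict(scene=(170,190,95,90,6)))
from m import *
c=load('scene_8.pkl')
print(edges(c,515,-193,-9.3,.046,-30,90,(-10,0,10)))
for s,g in((-22,1),(22,-1)):
  print('plate',sideline(c,515,-193,-9.3,.046,16,45,s,sign=g),sideline(c,515,-193,-9.3,.046,29,46,s,sign=g))
"
```

```text
t 10.05 pos [ 0.4876 -0.1861  0.0255] F [-0.76 -0.94  0.19] g 0.0433
[(18.0, 52), (31.0, 46), (52.0, -98), (77.0, 63)]
plate [  2.12 -23.53   0.45] [  2.78 -24.     0.46]
plate [-1.   22.04  0.63] [-1.13 22.17  0.66]
```

View pics/scene_8.png

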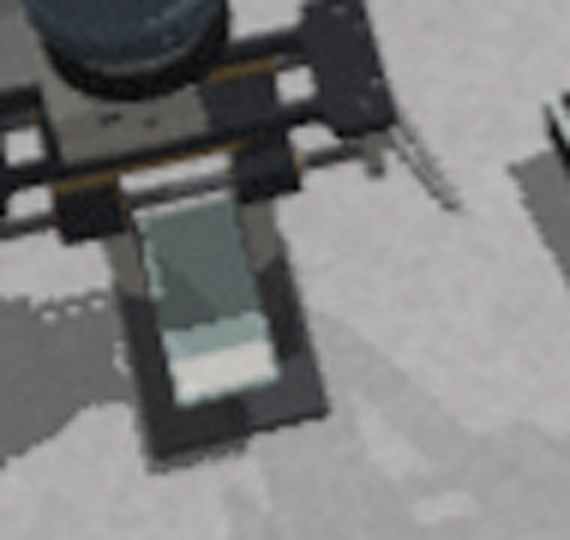

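{"fn": "step_arm", "kwargs": {"offset": [[0, 0, 0], [0, 0, 0], [0, 0, 0], [0, 0, 0], [0, 0, -0.1], [0, 0, -0.4], [0, 0, -0.8], [0, 0, -1]], "twist": [[0, 0, 0], [0, 0, 0], [0, 0, 0], [0, 0, 0], [0, 0, 0], [0, 0, 0], [0, 0, 0], [0, 0, 0]], "grip": 0.7}}

```text
time: 10.85
position: [0.4889, -0.1869, 0.1501]
tool_rot: [[-0.984, 0.18, 0.005], [0.18, 0.984, -0.003], [-0.005, -0.002, -1.0]]
force: [0.8, -0.7, 0.2]
grip_width: 0.065
```

```bash
python3 -c "
from look import *
look('9',dict(scene=(170,190,95,90,6)))
from m import *
c=load('scene_9.pkl')
print(edges(c,515,-193,-9.3,.046,-70,90,(-10,0,10)))
for s,g in((-22,1),(22,-1)):
  print('plate',sideline(c,515,-193,-9.3,.046,-40,45,s,sign=g),sideline(c,515,-193,-9.3,.046,5,46,s,sign=g))
"
```

```text
t 10.9 pos [ 0.4905 -0.1878  0.1531] F [ 1.12 -0.58  1.81] g 0.0646
[(-44.0, -24), (31.0, 55), (53.0, -115), (77.0, 61)]
plate [  0.41 -23.02   0.51] [  1.22 -23.34   0.54]
plate [ 1.62 20.8   0.57] [-1.6  21.99  0.57]
```

View pics/scene_9.png

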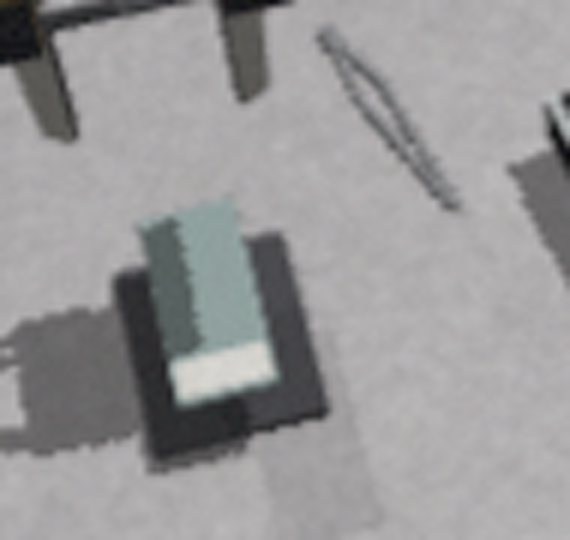

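```bash
python3 - <<'E'
from m import *
c=load("scene0.pkl")
for s,g in((-32,-1),(32,1)):print("lane rear",sideline(c,571,240,-5,.045,68,95,s,win=5,sign=g))
for s,g in((-36,1),(34,-1)):print("rim/outer",sideline(c,571,240,-5,.045,-40,90,s,win=7,sign=g))
for s,g in((-30,-1),(30,1)):print("plate",sideline(c,571,240,-5,.045,-30,55,s,win=4,sign=g))
print(edges(c,571,240,-5,.046,-100,120))
E
```

```text
lane rear [  0.56 -31.45   0.57]
lane rear [ 0.59 30.66  0.71]
rim/outer [  0.13 -39.02   0.63]
rim/outer [ 2.57 29.45  0.  ]
plate [ -0.07 -32.25   0.2 ]
plate [ 0.3  32.92  0.18]
[(-65.0, -90), (-39.0, 94), (40.0, 39), (62.0, -108), (102.0, -16), (116.0, 64)]
```

{"fn": "step_arm", "kwargs": {"offset": [[0, 0.2, 0], [0, 0.6, 0], [0, 1, 0], [0, 1, 0]], "twist": [[0, 0, -0.03], [0, 0, -0.06], [0, 0, -0.09], [0, 0, -0.09]], "grip": 0}}

```text
time: 11.3
position: [0.5092, -0.0629, 0.1461]
tool_rot: [[-0.997, 0.081, 0.0], [0.081, 0.997, 0.002], [-0.0, 0.002, -1.0]]
force: [-0.7, -1.2, -0.0]
grip_width: 0.0376
```

{"fn": "step_arm", "kwargs": {"offset": [[-0.12, 0.32, 0], [-0.24, 0.66, 0], [-0.32, 0.872, 0]], "twist": [[0, 0, 0], [0, 0, 0], [0, 0, 0]]}}

```text
time: 11.6
position: [0.5573, 0.0345, 0.1461]
tool_rot: [[-0.996, 0.087, 0.001], [0.087, 0.996, 0.0], [-0.001, 0.0, -1.0]]
force: [-0.1, -1.6, 0.2]
grip_width: 0.0138
```

{"fn": "step_arm", "kwargs": {"offset": [[-0.12, 0.32, 0], [-0.24, 0.66, 0], [-0.32, 0.872, 0]], "twist": [[0, 0, 0], [0, 0, 0], [0, 0, 0]]}}

```text
time: 11.9
position: [0.6048, 0.1357, 0.1459]
tool_rot: [[-0.996, 0.086, 0.001], [0.086, 0.996, 0.0], [-0.001, 0.0, -1.0]]
force: [-0.2, -0.3, -0.7]
grip_width: 0.0006
```

{"fn": "step_arm", "kwargs": {"offset": [[-0.12, 0.32, 0], [-0.24, 0.66, 0.1], [-0.32, 0.872, 0.3], [-0.32, 0.872, 0.6], [-0.32, 0.872, 0.75], [-0.32, 0.872, 0.75], [-0.32, 0.872, 0.75]], "twist": [[0, 0, 0], [0, 0, 0], [0, 0, 0], [0, 0, 0], [0, 0, 0], [0, 0, 0], [0, 0, 0]]}}

```text
time: 12.6
position: [0.6516, 0.2341, 0.0559]
tool_rot: [[-0.996, 0.088, 0.0], [0.088, 0.996, -0.0], [-0.0, -0.0, -1.0]]
force: [0.7, -0.3, 0.5]
grip_width: 0.0003
```

```bash
python3 -c "
from look import *
look('10',dict(scene=(320,155,75,85,7)))
from cell import manip; print(manip.read_state()['tool_rot'].round(4))"
```

```text
t 12.65 pos [0.6523 0.2343 0.057 ] F [ 0.12 -0.33  0.49] g 0.0001
[[-9.961e-01  8.770e-02  2.000e-03]
 [ 8.770e-02  9.961e-01  2.000e-04]
 [-2.000e-03  4.000e-04 -1.000e+00]]
```

View pics/scene_10.png

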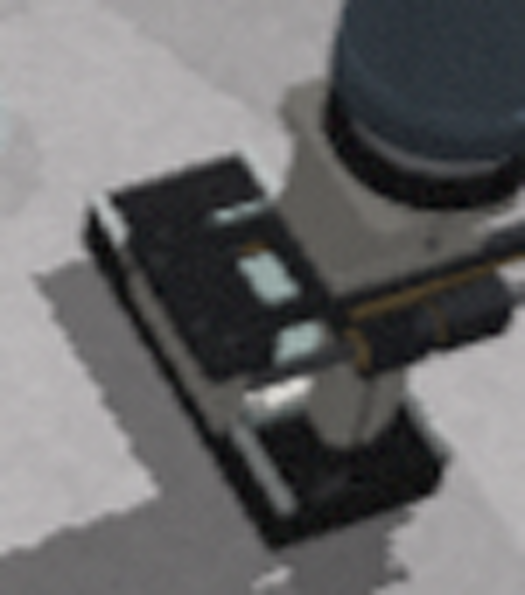

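{"fn": "step_arm", "kwargs": {"offset": [[0, 0, 0.05], [0, 0, 0.09], [0, 0, 0.1], [0, 0, 0.1]], "twist": [[0, 0, 0], [0, 0, 0], [0, 0, 0], [0, 0, 0]]}}

```text
time: 13.05
position: [0.6511, 0.2346, 0.0434]
tool_rot: [[-0.996, 0.087, -0.0], [0.087, 0.996, -0.0], [0.0, -0.0, -1.0]]
force: [-0.3, -0.2, 0.3]
grip_width: 0.001
```

{"fn": "step_arm", "kwargs": {"offset": [[0.05, 0, 0], [0.11, 0, 0], [0.18, 0, 0], [0.25, 0, 0], [0.32, 0, 0], [0.39, 0, 0], [0.46, 0, 0], [0.53, 0, 0], [0.59, 0, 0], [0.63, 0, 0], [0.645, 0, 0], [0.645, 0, 0]], "twist": [[0, 0, 0], [0, 0, 0], [0, 0, 0], [0, 0, 0], [0, 0, 0], [0, 0, 0], [0, 0, 0], [0, 0, 0], [0, 0, 0], [0, 0, 0], [0, 0, 0], [0, 0, 0]]}}

```text
time: 14.25
position: [0.5739, 0.2415, 0.0435]
tool_rot: [[-0.996, 0.087, -0.0], [0.087, 0.996, -0.0], [0.0, -0.0, -1.0]]
force: [0.0, 0.2, 0.2]
grip_width: 0.0003
```

{"fn": "step_arm", "kwargs": {"offset": [[-0.02, 0, 0], [-0.05, 0, 0], [-0.05, 0, -0.2], [-0.05, 0, -0.5], [-0.05, 0, -0.8], [-0.05, 0, -1], [-0.05, 0, -1]], "twist": [[0, 0, 0], [0, 0, 0], [0, 0, 0], [0, 0, 0], [0, 0, 0], [0, 0, 0], [0, 0, 0]]}}

```text
time: 14.95
position: [0.5831, 0.2414, 0.1679]
tool_rot: [[-0.996, 0.087, 0.008], [0.087, 0.996, 0.002], [-0.008, 0.002, -1.0]]
force: [-0.4, -1.2, 0.5]
grip_width: 0.0005
```

```bash
python3 -c "
from look import *
look('11',dict(scene=(300,135,90,95,6)))
from m import *
c=load('scene_11.pkl')
print(edges(c,571,240,-5,.046,-130,110))
for s,g in((-32,-1),(32,1)):print('lane',sideline(c,571,240,-5,.045,0,90,s,win=5,sign=g))
"
```

```text
t 15.0 pos [0.5817 0.2411 0.1654] F [-0.02 -0.06 -0.18] g 0.0005
[(-107.0, -13), (-28.0, 41), (-7.0, -108), (102.0, -18)]
lane [ -0.04 -30.64   0.57]
lane [-0.04 31.39  0.67]
```

View pics/scene_11.png

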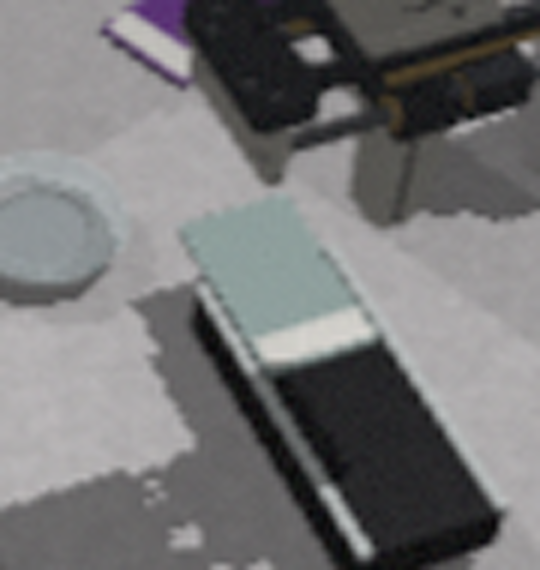

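{"fn": "step_arm", "kwargs": {"offset": [[0.25, 0, 0.1], [0.55, 0, 0.2], [0.805, 0, 0.3], [0.805, 0, 0.45], [0.805, 0, 0.5], [0.805, 0, 0.5], [0.805, 0, 0.5], [0.805, 0, 0.5]], "twist": [[0, 0, 0], [0, 0, 0], [0, 0, 0], [0, 0, 0], [0, 0, 0], [0, 0, 0], [0, 0, 0], [0, 0, 0]], "grip": 0.85}}

```text
time: 15.8
position: [0.4849, 0.2493, 0.1038]
tool_rot: [[-0.996, 0.088, 0.001], [0.088, 0.996, 0.0], [-0.001, 0.0, -1.0]]
force: [0.4, 1.1, 0.4]
grip_width: 0.06
```

```bash
python3 -c "
from look import *
look('12',dict(scene=(300,125,90,95,6)))
"
```

```text
t 15.85 pos [0.4848 0.2494 0.1039] F [-0.35 -0.43  0.43] g 0.0639
```

View pics/scene_12.png

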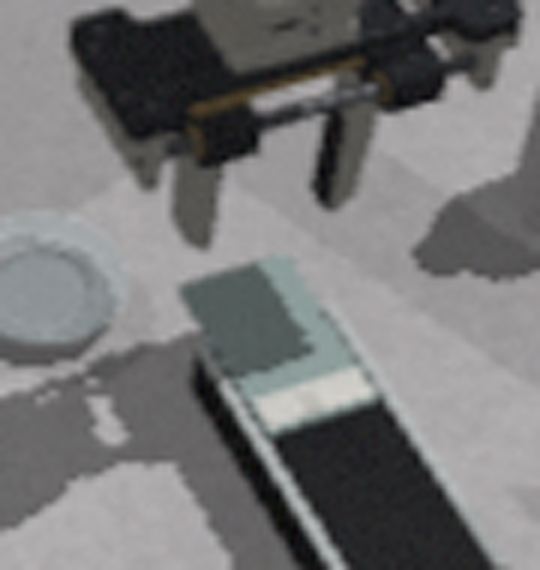

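{"fn": "step_arm", "kwargs": {"offset": [[0, 0, 0], [0, 0, 0.05], [0, 0, 0.15], [0, 0, 0.3], [0, 0, 0.45], [0, 0, 0.58], [0, 0, 0.64], [0, 0, 0.65], [0, 0, 0.65]], "twist": [[0, 0, 0], [0, 0, 0], [0, 0, 0], [0, 0, 0], [0, 0, 0], [0, 0, 0], [0, 0, 0], [0, 0, 0], [0, 0, 0]]}}

```text
time: 16.75
position: [0.4839, 0.2493, 0.0253]
tool_rot: [[-0.996, 0.087, -0.0], [0.087, 0.996, -0.0], [0.0, -0.0, -1.0]]
force: [0.7, -0.1, -0.3]
grip_width: 0.0791
```

```bash
python3 -c "
from look import *
look('13',dict(scene=(300,125,90,95,6)))
"
```

```text
t 16.8 pos [0.4843 0.2495 0.0258] F [ 0.14  0.01 -0.23] g 0.0791
```

View pics/scene_13.png

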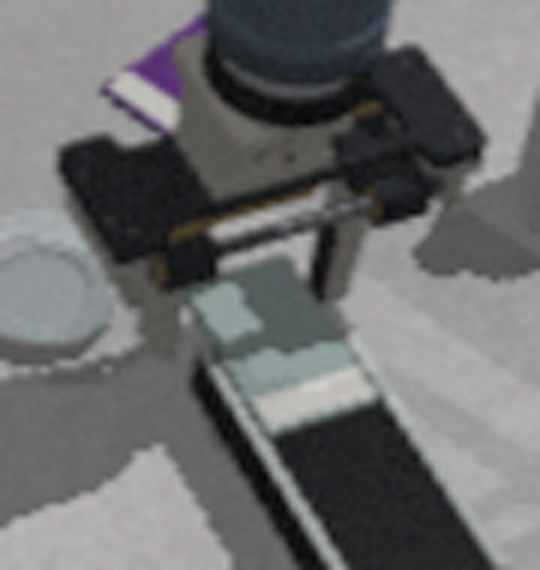

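Straddling correctly, so I'll close, then lift.

{"fn": "step_arm", "kwargs": {"offset": [[0, 0, 0], [0, 0, 0], [0, 0, 0], [0, 0, 0], [0, 0, 0], [0, 0, 0]], "twist": [[0, 0, 0], [0, 0, 0], [0, 0, 0], [0, 0, 0], [0, 0, 0], [0, 0, 0]], "grip": 0.45}}

```text
time: 17.4
position: [0.4842, 0.2495, 0.0258]
tool_rot: [[-0.996, 0.087, 0.001], [0.087, 0.996, 0.0], [-0.001, 0.0, -1.0]]
force: [-0.1, 0.7, 1.2]
grip_width: 0.0592
```

{"fn": "step_arm", "kwargs": {"offset": [[0, 0, -0.03], [0, 0, -0.1], [0, 0, -0.25], [0, 0, -0.5], [0, 0, -0.75], [0, 0, -0.75]], "twist": [[0, 0, 0], [0, 0, 0], [0, 0, 0], [0, 0, 0], [0, 0, 0], [0, 0, 0]]}}

```text
time: 18.0
position: [0.4867, 0.2502, 0.1201]
tool_rot: [[-0.996, 0.087, 0.008], [0.087, 0.996, 0.002], [-0.008, 0.003, -1.0]]
force: [0.8, -0.0, -0.9]
grip_width: 0.0587
```

```bash
python3 -c "
from look import *
look('14',dict(scene=(300,115,90,95,6)))
"
```

```text
t 18.05 pos [0.4854 0.2498 0.118 ] F [-0.04 -0.52 -0.35] g 0.059
```

View pics/scene_14.png

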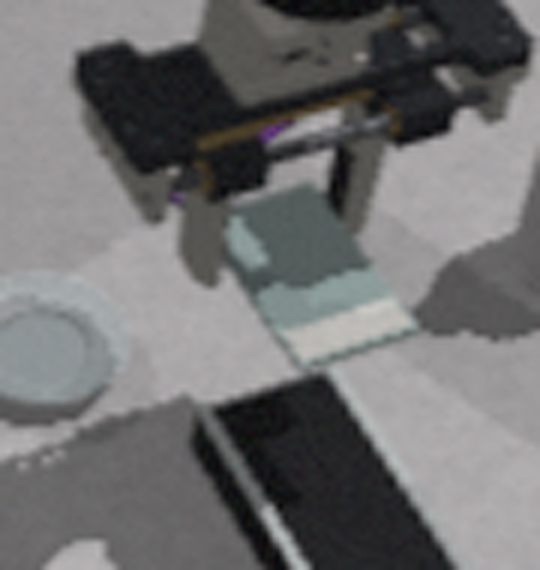

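{"fn": "step_arm", "kwargs": {"offset": [[-0.02, -0.15, 0], [-0.04, -0.4, 0], [-0.06, -0.65, 0], [-0.083, -0.9, 0]], "twist": [[0, 0, 0], [0, 0, 0], [0, 0, 0], [0, 0, 0]]}}

```text
time: 18.45
position: [0.4831, 0.1399, 0.1142]
tool_rot: [[-0.996, 0.086, -0.003], [0.086, 0.996, -0.0], [0.003, -0.0, -1.0]]
force: [0.2, -0.9, 0.1]
grip_width: 0.0592
```

{"fn": "step_arm", "kwargs": {"offset": [[-0.03, -0.3, 0], [-0.06, -0.6, 0], [-0.083, -0.9, 0]], "twist": [[0, 0, 0], [0, 0, 0], [0, 0, 0]]}}

```text
time: 18.75
position: [0.4838, 0.0312, 0.1143]
tool_rot: [[-0.996, 0.087, -0.002], [0.087, 0.996, 0.0], [0.002, 0.0, -1.0]]
force: [0.6, -0.3, -1.1]
grip_width: 0.0594
```

{"fn": "step_arm", "kwargs": {"offset": [[-0.03, -0.3, 0], [-0.06, -0.6, 0], [-0.083, -0.9, 0]], "twist": [[0, 0, 0], [0, 0, 0], [0, 0, 0]]}}

```text
time: 19.05
position: [0.4843, -0.0772, 0.1144]
tool_rot: [[-0.996, 0.087, -0.002], [0.087, 0.996, 0.001], [0.002, 0.001, -1.0]]
force: [0.7, 0.5, -0.9]
grip_width: 0.059
```

{"fn": "step_arm", "kwargs": {"offset": [[-0.03, -0.25, 0], [-0.06, -0.5, 0], [-0.083, -0.75, 0], [-0.083, -0.87, 0.1], [-0.083, -0.914, 0.22], [-0.083, -0.914, 0.34], [-0.083, -0.914, 0.4], [-0.083, -0.914, 0.4]], "twist": [[0, 0, 0.02], [0, 0, 0.04], [0, 0, 0.06], [0, 0, 0.072], [0, 0, 0.072], [0, 0, 0.072], [0, 0, 0.072], [0, 0, 0.072]]}}

```text
time: 19.85
position: [0.4843, -0.1847, 0.0654]
tool_rot: [[-0.987, 0.162, -0.004], [0.162, 0.987, 0.003], [0.004, 0.002, -1.0]]
force: [-0.0, 0.8, -1.3]
grip_width: 0.0593
```

```bash
python3 -c "
from look import *
look('15',dict(scene=(170,190,95,90,6)))
from cell import manip; s=manip.read_state();print(s['tool_rot'].round(3)[0])
from m import *
c=load('scene_15.pkl'); z=s['position'][2]+.021
print(edges(c,515,-193,-9.3,z,-30,90,(-10,0,10)))
for sd,g in((-30,1),(30,-1)):
  print('plate',sideline(c,515,-193,-9.3,z,16,45,sd,sign=g),sideline(c,515,-193,-9.3,z,29,46,sd,sign=g))
"
```

```text
t 19.9 pos [ 0.485  -0.1852  0.0664] F [ 0.06  1.13 -0.47] g 0.0593
[-0.987  0.161 -0.002]
[(14.0, 44), (30.0, 41), (51.0, -86), (78.0, -36)]
plate [  2.88 -29.82   0.37] [  2.5  -29.6    0.44]
plate [-0.31 31.41  0.47] [-1.17 31.87  0.44]
```

View pics/scene_15.png

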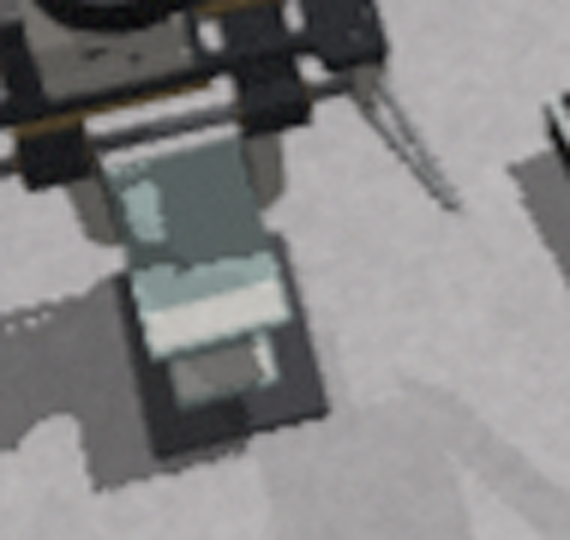

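{"fn": "step_arm", "kwargs": {"offset": [[0, -0.004, 0.06], [0, -0.004, 0.14], [0, -0.004, 0.22], [0, -0.004, 0.275], [0, -0.004, 0.3], [0, -0.004, 0.312], [0, -0.004, 0.312]], "twist": [[0, 0, 0], [0, 0, 0], [0, 0, 0], [0, 0, 0], [0, 0, 0], [0, 0, 0], [0, 0, 0]]}}

```text
time: 20.6
position: [0.4856, -0.1866, 0.0301]
tool_rot: [[-0.987, 0.162, -0.0], [0.162, 0.987, 0.0], [0.0, 0.0, -1.0]]
force: [0.5, 0.5, -0.6]
grip_width: 0.0593
```

```bash
python3 -c "
from look import *
look('16',dict(scene=(170,190,95,90,6)))
from m import *
c=load('scene_16.pkl'); z=.05
print(edges(c,515,-193,-9.3,z,-30,90,(-10,0,10)))
for sd,g in((-30,1),(30,-1)):
  print('plate',sideline(c,515,-193,-9.3,z,16,45,sd,sign=g),sideline(c,515,-193,-9.3,z,29,46,sd,sign=g))
"
```

```text
t 20.65 pos [ 0.4859 -0.1867  0.0302] F [-0.22  0.04 -0.93] g 0.0594
[(14.0, 52), (30.0, 46), (49.0, -80), (80.0, 64)]
plate [  2.51 -31.     0.43] [  1.62 -30.39   0.43]
plate [ 1.51 28.92  0.57] [ 3.79 27.36  0.57]
```

View pics/scene_16.png

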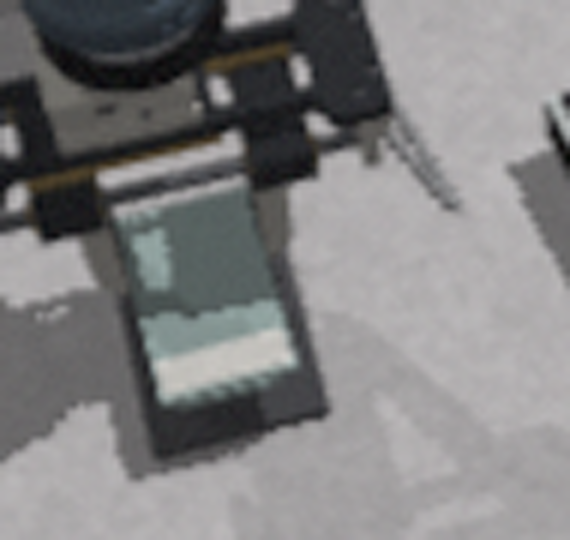

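{"fn": "step_arm", "kwargs": {"offset": [[-0.004, 0.004, 0.003], [-0.004, 0.004, 0.003], [-0.004, 0.004, 0.003]], "twist": [[0, 0, 0], [0, 0, 0], [0, 0, 0]]}}

```text
time: 20.95
position: [0.4865, -0.1865, 0.03]
tool_rot: [[-0.987, 0.162, 0.001], [0.162, 0.987, -0.001], [-0.001, -0.0, -1.0]]
force: [-1.1, -0.2, 2.5]
grip_width: 0.0592
```

{"fn": "step_arm", "kwargs": {"offset": [[0, 0, 0], [0, 0, 0], [0, 0, 0], [0, 0, 0], [0, 0, -0.08], [0, 0, -0.3], [0, 0, -0.7], [0, 0, -1], [0, 0, -1]], "twist": [[0, 0, 0], [0, 0, 0], [0, 0, 0], [0, 0, 0], [0, 0, 0], [0, 0, 0], [0, 0, 0], [0, 0, 0], [0, 0, 0]], "grip": 0.85}}

```text
time: 21.85
position: [0.4894, -0.1882, 0.1558]
tool_rot: [[-0.987, 0.162, 0.009], [0.162, 0.987, -0.006], [-0.01, -0.005, -1.0]]
force: [0.6, 0.8, -0.1]
grip_width: 0.079
```

```bash
python3 -c "
from look import *
look('17',dict(scene=(90,185,170,105,4.6)))
from m import *
c=load('scene_17.pkl'); z=.05
print(edges(c,515,-193,-9.3,z,-60,90,(-10,0,10)))
for sd,g in((-30,1),(30,-1)):
  print('plate',sideline(c,515,-193,-9.3,z,-40,45,sd,sign=g),sideline(c,515,-193,-9.3,z,10,46,sd,sign=g))
"
```

```text
t 21.9 pos [ 0.4881 -0.1873  0.1531] F [ 0.7  -0.58 -0.64] g 0.0788
[(-45.0, -27), (30.0, 55), (52.0, -96), (80.0, 62)]
plate [  1.85 -30.56   0.54] [  2.76 -31.02   0.56]
plate [ 0.91 29.73  0.59] [ 0.39 30.02  0.56]
```

View pics/scene_17.png

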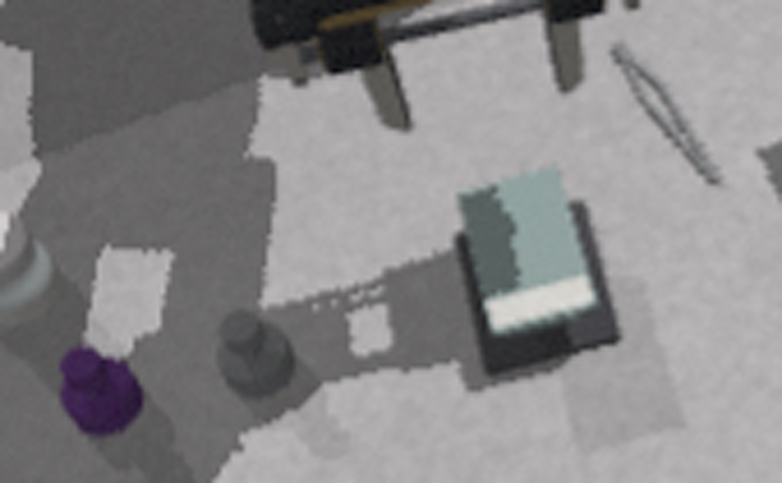

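```bash
python3 - <<'E'
from h import *
crop(load("scene0.pkl"),128,243,36,36,15,"pics/w_s.png")
crop(load("top0.pkl"),372,214,36,36,15,"pics/w_t.png")
E
```

```text
(no output)
```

View pics/w_s.png

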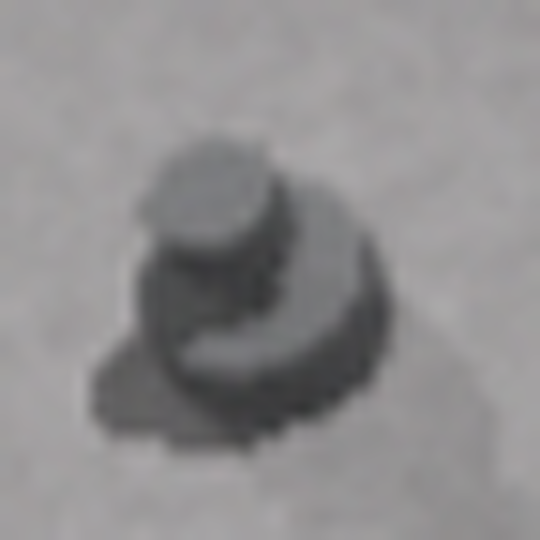

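View pics/w_t.png

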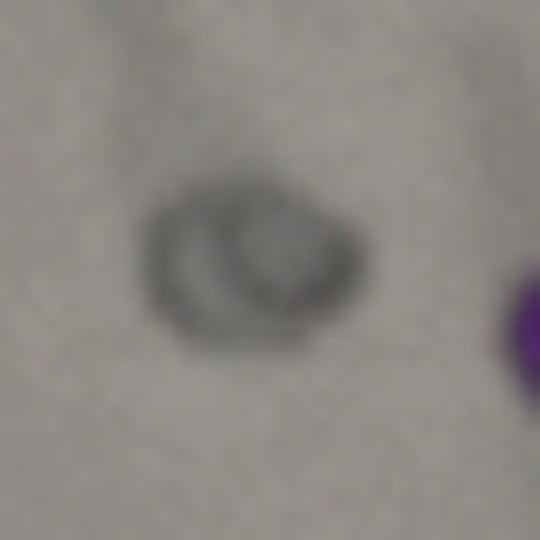

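```bash
python3 - <<'E'
from h import *
s=load("scene0.pkl");t=load("top0.pkl")
f=lambda p,x,y:[(p[0]+.5)/15-.5+x,(p[1]+.5)/15-.5+y]
for c,x,y,L in((s,128,243,[((207,189),.05),((253,279),.022)]),(t,372,214,[((283,250),.05),((232,265),.022)])):
    for p,z in L: print(z,toplane(c,[f(p,x,y)],z).round(4))
# predicted ellipse check in scene
P=toplane(s,[f((207,189),128,243)],.05)[0]
a=np.linspace(0,2*np.pi,60)
for r,z in((.011,.05),(.02,.022),(.02,0)):
    uv=(proj(s,np.c_[P[0]+r*np.cos(a),P[1]+r*np.sin(a),0*a+z])-[128,243]+.5)*15-.5
    print(z,uv.min(0).round(),uv.max(0).round())
E
```

```text
0.05 [[ 0.4941 -0.354   0.05  ]]
0.022 [[ 0.4961 -0.3538  0.022 ]]
0.05 [[ 0.4939 -0.3488  0.05  ]]
0.022 [[ 0.4932 -0.3445  0.022 ]]
0.05 [141. 133.] [273. 246.]
0.022 [131. 170.] [366. 373.]
0 [164. 233.] [395. 433.]
```

{"fn": "step_arm", "kwargs": {"offset": [[-0.03, -0.15, 0], [-0.08, -0.4, 0], [-0.146, -0.676, 0]], "twist": [[0, 0, 0], [0, 0, 0], [0, 0, 0]], "grip": 0.55}}

```text
time: 22.2
position: [0.4895, -0.2697, 0.1482]
tool_rot: [[-0.987, 0.161, -0.002], [0.161, 0.987, 0.002], [0.003, 0.001, -1.0]]
force: [0.2, -0.0, 0.1]
grip_width: 0.0596
```

{"fn": "step_arm", "kwargs": {"offset": [[-0.08, -0.35, 0], [-0.13, -0.6, 0.1], [-0.146, -0.676, 0.25], [-0.146, -0.676, 0.4], [-0.146, -0.676, 0.5], [-0.146, -0.676, 0.5], [-0.146, -0.676, 0.5]], "twist": [[0, 0, 0], [0, 0, 0], [0, 0, 0], [0, 0, 0], [0, 0, 0], [0, 0, 0], [0, 0, 0]]}}

```text
time: 22.9
position: [0.4943, -0.3519, 0.0892]
tool_rot: [[-0.987, 0.162, -0.001], [0.162, 0.987, 0.001], [0.001, 0.001, -1.0]]
force: [0.3, 0.3, -1.1]
grip_width: 0.051
```

```bash
python3 -c "
from look import *
look('18',dict(scene=(90,195,100,95,6)))
"
```

```text
t 22.95 pos [ 0.4948 -0.3521  0.09  ] F [0.17 0.2  1.47] g 0.0513
```

View pics/scene_18.png

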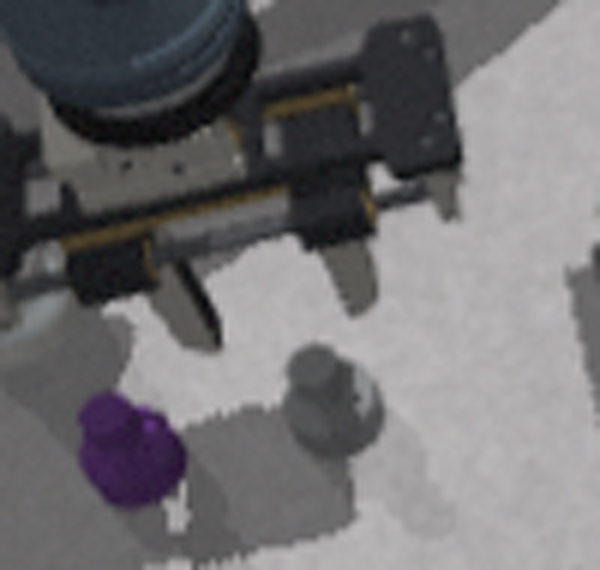

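{"fn": "step_arm", "kwargs": {"offset": [[0, 0, 0.1], [0, 0, 0.25], [0, 0, 0.38], [0, 0, 0.47], [0, 0, 0.515], [0, 0, 0.528], [0, 0, 0.528]], "twist": [[0, 0, 0], [0, 0, 0], [0, 0, 0], [0, 0, 0], [0, 0, 0], [0, 0, 0], [0, 0, 0]]}}

```text
time: 23.65
position: [0.4948, -0.3522, 0.0266]
tool_rot: [[-0.987, 0.162, 0.0], [0.162, 0.987, -0.0], [-0.0, -0.0, -1.0]]
force: [0.5, -0.8, 0.1]
grip_width: 0.0513
```

```bash
python3 -c "
from look import *
look('19',dict(scene=(90,195,100,95,6)))
"
```

```text
t 23.7 pos [ 0.4949 -0.3523  0.0268] F [ 0.51 -0.04  0.75] g 0.0511
```

View pics/scene_19.png

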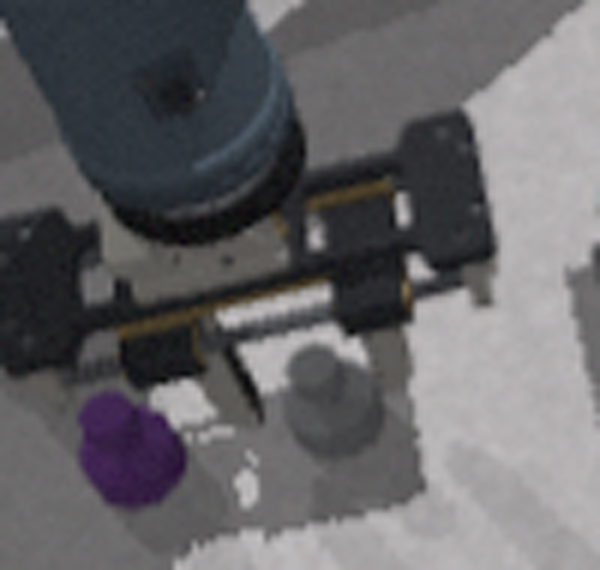

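{"fn": "step_arm", "kwargs": {"offset": [[0, 0, 0], [0, 0, 0], [0, 0, 0], [0, 0, 0], [0, 0, 0], [0, 0, 0], [0, 0, 0]], "twist": [[0, 0, 0], [0, 0, 0], [0, 0, 0], [0, 0, 0], [0, 0, 0], [0, 0, 0], [0, 0, 0]], "grip": 0.1}}

```text
time: 24.4
position: [0.4946, -0.352, 0.0264]
tool_rot: [[-0.987, 0.162, 0.0], [0.162, 0.987, 0.0], [-0.0, 0.0, -1.0]]
force: [0.5, 0.6, 1.9]
grip_width: 0.0211
```

{"fn": "step_arm", "kwargs": {"offset": [[0, 0, -0.03], [0, 0, -0.15], [0, 0, -0.4], [0, 0, -0.7], [0, 0, -0.85], [0, 0, -0.85]], "twist": [[0, 0, 0], [0, 0, 0], [0, 0, 0], [0, 0, 0], [0, 0, 0], [0, 0, 0]]}}

```text
time: 25.0
position: [0.4962, -0.3537, 0.1326]
tool_rot: [[-0.987, 0.162, 0.005], [0.162, 0.987, -0.005], [-0.006, -0.005, -1.0]]
force: [1.0, -0.0, -2.0]
grip_width: 0.0211
```

```bash
python3 -c "
from look import *
look('20',dict(scene=(90,165,110,110,5.4)))
"
```

```text
t 25.05 pos [ 0.4952 -0.3527  0.1302] F [ 0.12 -0.25 -3.12] g 0.0212
```

View pics/scene_20.png

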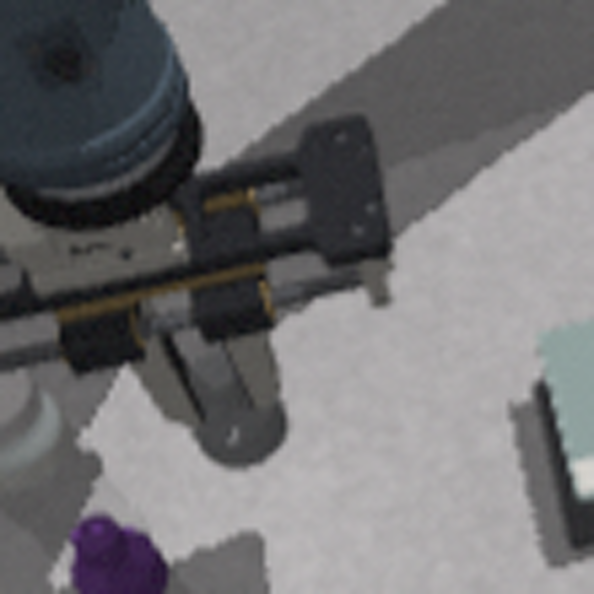

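{"fn": "step_arm", "kwargs": {"offset": [[0.005, 0.1, 0], [0.01, 0.28, 0], [0.014, 0.48, 0], [0.017, 0.676, 0]], "twist": [[0, 0, 0], [0, 0, 0], [0, 0, 0], [0, 0, 0]]}}

```text
time: 25.45
position: [0.5048, -0.2683, 0.1266]
tool_rot: [[-0.987, 0.162, -0.003], [0.162, 0.987, 0.003], [0.003, 0.002, -1.0]]
force: [0.1, -0.5, -2.3]
grip_width: 0.021
```

{"fn": "step_arm", "kwargs": {"offset": [[0.005, 0.2, 0], [0.01, 0.4, 0], [0.014, 0.58, 0.05], [0.017, 0.66, 0.15], [0.017, 0.676, 0.25], [0.017, 0.676, 0.3], [0.017, 0.676, 0.3], [0.017, 0.676, 0.3]], "twist": [[0, 0, 0], [0, 0, 0], [0, 0, 0], [0, 0, 0], [0, 0, 0], [0, 0, 0], [0, 0, 0], [0, 0, 0]]}}

```text
time: 26.25
position: [0.5167, -0.1921, 0.092]
tool_rot: [[-0.987, 0.163, -0.0], [0.163, 0.987, 0.0], [0.0, 0.0, -1.0]]
force: [0.7, -0.9, -1.8]
grip_width: 0.021
```

```bash
python3 -c "
from look import *
look('21',dict(scene=(165,185,90,90,6.5)))
c=load('scene_21.pkl');a=np.linspace(0,2*np.pi,90)
im=cv2.imread('pics/scene_21.png')
def P(p): return ((proj(c,p)-[165,185]+.5)*6.5-.5)
p=np.array([.517,-.1915,0])-[.0005,.0017,0]
for z in(.022,0):
  uv=P(np.c_[p[0]+.02*np.cos(a),p[1]+.02*np.sin(a),0*a+.0664+z]);print(uv.min(0),uv.max(0))
  cv2.polylines(im,[uv.round().astype(int)],True,(0,0,255),1)
cv2.imwrite('pics/scene_21b.png',im)
"
```

```text
t 26.3 pos [ 0.517  -0.1922  0.0924] F [-0.73 -0.52 -1.93] g 0.0211
[190.07225443 252.41559175] [292.52868818 337.50333671]
[198.82925435 283.19212653] [299.62123669 367.5776889 ]
```

View pics/scene_21.png

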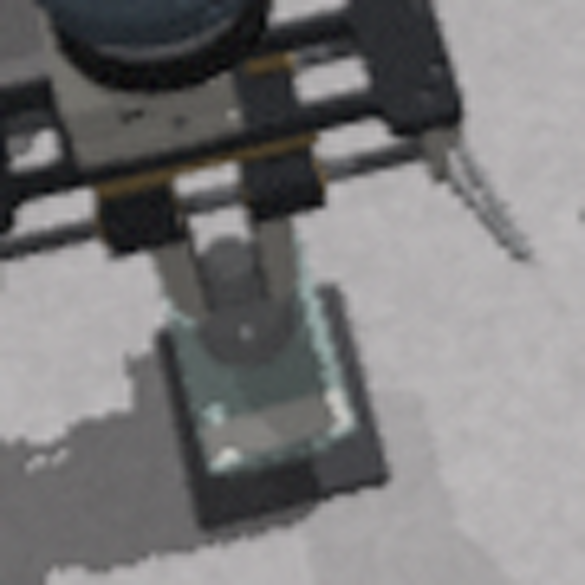

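View pics/scene_21b.png

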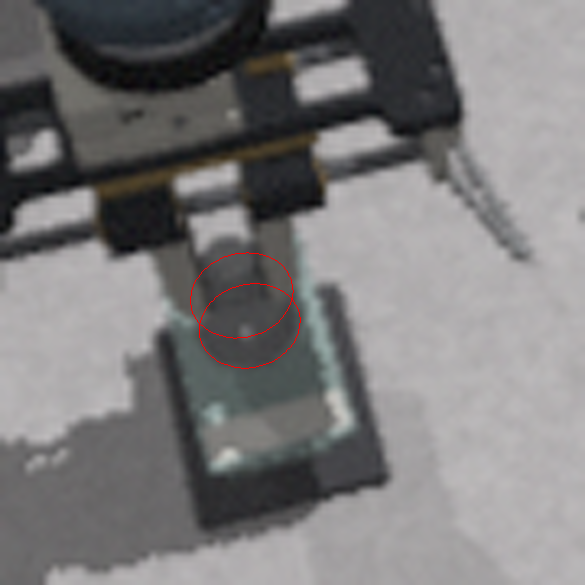

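{"fn": "step_arm", "kwargs": {"offset": [[0, 0, 0.04], [0, 0, 0.08], [0, 0, 0.105], [0, 0, 0.12], [0, 0, 0.128], [0, 0, 0.13], [0, 0, 0.13]], "twist": [[0, 0, 0], [0, 0, 0], [0, 0, 0], [0, 0, 0], [0, 0, 0], [0, 0, 0], [0, 0, 0]]}}

```text
time: 27.0
position: [0.5169, -0.1912, 0.0768]
tool_rot: [[-0.987, 0.162, 0.0], [0.162, 0.987, -0.0], [-0.0, -0.0, -1.0]]
force: [0.8, -0.2, -1.8]
grip_width: 0.0209
```

```bash
python3 -c "
from look import *
look('22',dict(scene=(165,185,90,90,6.5)))
c=load('scene_22.pkl');a=np.linspace(0,2*np.pi,90)
im=cv2.imread('pics/scene_22.png')
def P(p): return ((proj(c,p)-[165,185]+.5)*6.5-.5)
p=np.array([.517,-.1915,0])-[.0005,.0017,0]
uv=P(np.c_[p[0]+.02*np.cos(a),p[1]+.02*np.sin(a),0*a+.05])
cv2.polylines(im,[uv.round().astype(int)],True,(0,0,255),1)
cv2.imwrite('pics/scene_22.png',im)
"
```

```text
t 27.05 pos [ 0.5169 -0.1912  0.0768] F [-0.15  0.22 -1.95] g 0.0211
```

View pics/scene_22.png

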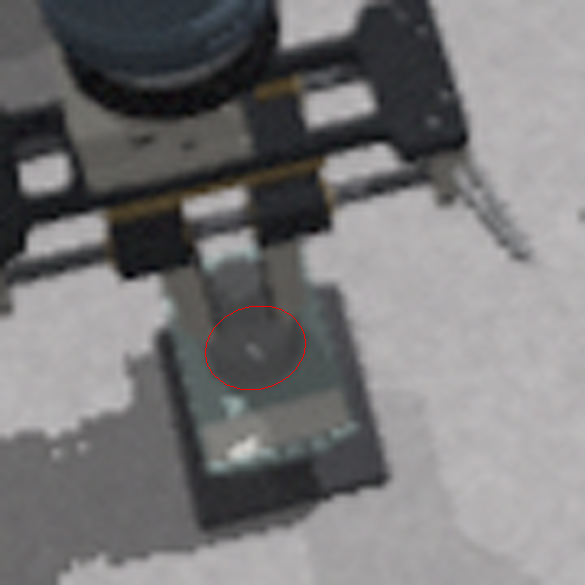

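{"fn": "step_arm", "kwargs": {"offset": [[0, 0, 0.003], [0, 0, 0.005], [0, 0, 0.005], [0, 0, 0.005]], "twist": [[0, 0, 0], [0, 0, 0], [0, 0, 0], [0, 0, 0]]}}

```text
time: 27.45
position: [0.517, -0.1913, 0.0764]
tool_rot: [[-0.987, 0.162, 0.0], [0.162, 0.987, -0.0], [-0.001, -0.0, -1.0]]
force: [-0.0, 1.7, 0.6]
grip_width: 0.0211
```

Contact reached: the force went from −1.9 to about +0.6 N. I'll release and lift.

{"fn": "step_arm", "kwargs": {"offset": [[0, 0, 0], [0, 0, 0], [0, 0, 0], [0, 0, 0], [0, 0, 0], [0, 0, -0.06], [0, 0, -0.2], [0, 0, -0.5], [0, 0, -0.9], [0, 0, -1], [0, 0, -1]], "twist": [[0, 0, 0], [0, 0, 0], [0, 0, 0], [0, 0, 0], [0, 0, 0], [0, 0, 0], [0, 0, 0], [0, 0, 0], [0, 0, 0], [0, 0, 0], [0, 0, 0]], "grip": 0.5}}

```text
time: 28.55
position: [0.5183, -0.1921, 0.1992]
tool_rot: [[-0.987, 0.162, 0.005], [0.162, 0.987, -0.003], [-0.006, -0.002, -1.0]]
force: [0.3, 0.2, -0.8]
grip_width: 0.0463
```

{"fn": "step_arm", "kwargs": {"offset": [[0.2, 0.2, 0], [0.4, 0.4, 0], [0.6, 0.6, 0], [0.8, 0.8, 0], [1, 1, 0], [1, 1, 0], [1, 1, 0]], "twist": [[0, 0, 0], [0, 0, 0], [0, 0, 0], [0, 0, 0], [0, 0, 0], [0, 0, 0], [0, 0, 0]]}}

```text
time: 29.25
position: [0.417, -0.0528, 0.1951]
tool_rot: [[-0.987, 0.161, -0.001], [0.161, 0.987, 0.0], [0.002, 0.0, -1.0]]
force: [1.7, -0.2, -0.4]
grip_width: 0.0462
```

```bash
python3 -c "
from look import *
look('23',dict(scene=(165,185,90,90,6.5),top=(200,150,220,130,3.5)))
from m import *
c=load('scene_23.pkl'); z=.05
for sd,g in((-30,1),(30,-1)):
  print('plate',sideline(c,515,-193,-9.3,z,-40,45,sd,sign=g))
print(edges(c,515,-193,-9.3,z,-70,70,(-26,26)))
cv2.imwrite('pics/full23.png',c['pixels'][:,:,::-1])
"
```

```text
t 29.35 pos [ 0.4181 -0.0539  0.1955] F [ 0.41 -0.01 -0.32] g 0.0469
plate [  1.59 -30.67   0.46]
plate [ 1.2  29.73  0.64]
[(-47.0, 43), (-10.0, -21), (16.0, 27), (31.0, 38), (51.0, -87)]
```

View pics/scene_23.png

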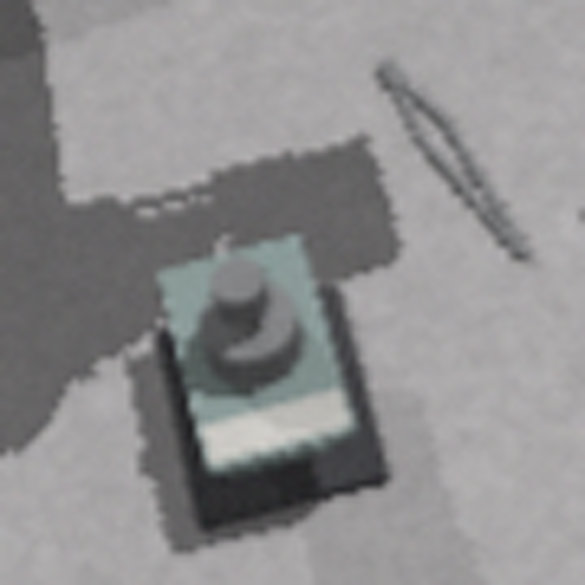

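View pics/full23.png

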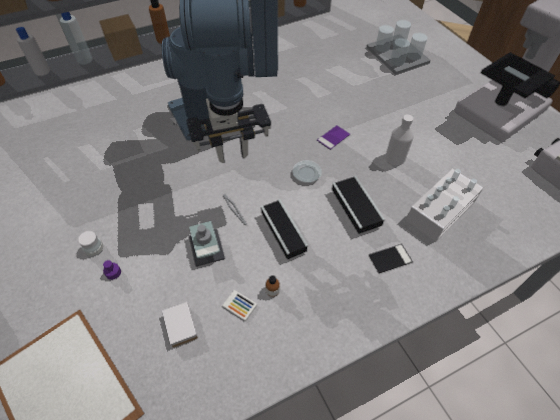

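View pics/top_23.png

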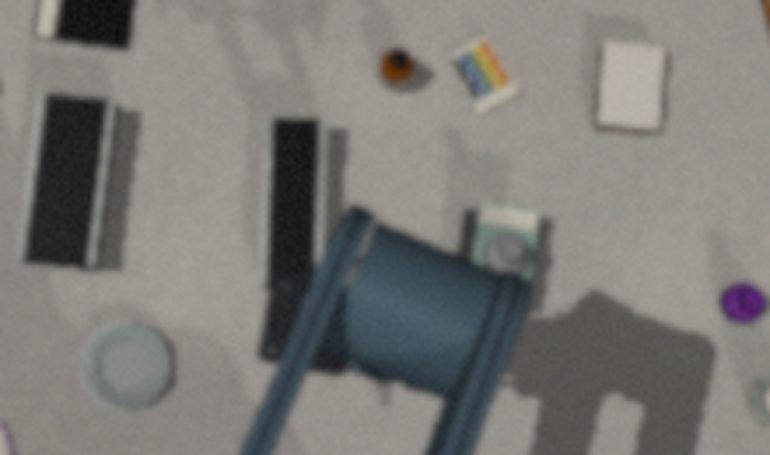

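The weight stands upright in the middle of the stack, at about (250,340) in the crop. Both trays are empty, the bystanders haven't moved, and the robot is clear. I'm handing in the job.

```bash
python3 -c "
from cell import manip
print(manip.finish_job())"
```

```text
the job is handed in; nothing more can be done
None
```

The job is done and handed in after about 29 s. The narrow plate lies on the stand with the wide plate on top, and the steel weight stands upright in the middle. I slid each plate out about 40 mm over its tray's edge, gripped it by its sides and placed it. I finished the narrow plate before touching the wide one.

**Last checks in the scene camera:**
- **Wide plate:** its centre is within about 1 mm of the stand's axis and it is about 1.4° off the stand's direction. Its centre along the stand read 1–2 mm off, from an edge reading of 51–52 mm.
- **Narrow plate:** when placed, it was about 1 mm off centre and within about 1.5° of the stand's direction. It is now covered by the wide plate, so I could not check it again.
- **Weight:** its base matched the planned spot before release. Contact with the stack was gentle, about 1 N or less vertically and under 2 N in all.
- **Everything else:** both trays are empty, the other objects look unmoved, and the gripper is well clear of everything.

**Disagreements:** the two cameras differed by about 6 mm sideways. I corrected the scene camera by 1.7 mm from a view of the gripper tip and judged the placings within that camera's pictures. Its angle readings on partly hidden plates scattered by about 2–3°.

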